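# Clear the woodcarver's bench

### The job

Clear the carver's bench by putting each thing where its kind belongs: stack the two drilled wooden panels over the four posts of the black jig, the dark one first and the pale one on top of it, both fully down; lay the knife and the gouge side by side, flat on the floor of the wooden tray; and lay the whetstone flat in the metal tray. The stone is brittle, so set it down rather than drop it, and leave the mug and the jar where they stand.

Things in the scene. Friction and masses are not known exactly. Their poses are not given: they have to be found in the camera images.
- dark_panel: Loose dark-brown wooden panel, 130 x 60 x 12 mm (x, y, z), 70 g, with a small pale rosette flush in its top. Four through holes of 12 mm diameter at x = +-50, y = +-17 mm, so a half turn about z makes no difference. Origin: centre of the underside; z up; x along its length.
- pale_panel: Loose pale wooden panel with a dark rosette; same size, holes, mass and frame as the dark panel.
- knife: Loose carving knife lying on the bench, 140 mm long along its x axis, 60 g. Pale wooden handle from x = -70 to +30 mm, 18 mm wide (y), 14 mm high (z), flat underneath; then a brass collar and a steel blade to x = +70 mm, no wider than 16 mm. Origin: middle of its length, at the underside; z up. Balance point near x = -15 mm.
- gouge: Loose carving gouge lying on the bench, 140 mm long along its x axis, 80 g. Red handle from x = -70 to +20 mm, 18 mm wide (y), 14 mm high (z), flat underneath; then a brass collar, a thin steel shank and a 16 mm wide channel-shaped tip to x = +70 mm. Origin: middle of its length, at the underside; z up. Balance point near x = -15 mm.
- whetstone: Loose whetstone, 120 x 45 x 22 mm (x, y, z), 0.26 kg, lower half grey and upper half brick-red. Origin: centre of the underside; z up; x along its length.
- jig: Black jig fixed to the bench: base block 140 x 46 x 20 mm (x, y, z), narrower than the panels, with four upright brass posts of 8 mm diameter at x = +-50, y = +-17 mm. The posts rise 36 mm above the base's top (to 56 mm above the bench), the last 6 mm tapered to 3 mm. The first panel rests on the base, underside 20 mm above the bench; the second on the first, underside at 32 mm. Origin: centre of the base's underside, on the bench; z up; x along its length.
- tool_tray: Brown wooden open tray fixed to the bench: outside 190 x 136 x 22 mm (x, y, z), walls and floor 5 mm thick. Origin: centre of its underside, on the bench; z up; x along its length. Place of the knife and the gouge.
- stone_tray: Bright metal open tray fixed to the bench, same size and frame as the wooden one. Place of the whetstone.
- mug: Bystander: loose blue mug, 76 mm diameter, 85 mm high, handle towards its own +y. Origin: centre of its underside.
- oil_jar: Bystander: loose amber jar with a brass cap and paper label, 64 mm diameter, 90 mm high. Origin: centre of its underside.

How it is judged:
By the outcome, as a careful person would: the job done as asked, in the order asked, and still so for the second after the job is handed in, with the robot touching nothing.
It also fails if it takes over 134 s, if anything falls off the work surface, if the arm or the gripper's body presses on something with over 40 N, if the wrist force passes 120 N, or if a joint passes its speed limit or range.

### The arm

A 7-joint arm with a two-finger parallel gripper is mounted at the origin on the work surface. World frame = base frame: x ahead of the robot, y to its left, z up, the work surface at z = 0. Lengths are in mm, angles in rad, forces in N, time in s.
With the tool pointing down it reaches from about 400 to 875 mm from the base axis. Payload 4.4 kg.
Tool frame: the origin (TCP) lies midway between the tips of the shut fingers; the grasp point (between the pads) lies 19 mm behind it; z points along the fingers, y is the line along which they close (so a half turn about z gives the same grasp; the last joint's range is limited). The gripper opens to 85 mm and grips with 20 to 120 N. Pads are 22 mm wide; open, the fingers measure 114 mm over their backs; the gripper's body (76 mm by 85 mm) begins 54 mm behind the grasp point. The pads swing forward as they close: fully open they stand 13 mm farther back than shut.
Start: joints at [-1.407, 0.628, 0.038, 1.517, -0.027, 0.996, -0.02], TCP at [148.032, 632.933, 197.513] pointing down, gripper open.
Joint ranges: [-3.06, 3.06], [-0.37, 2.12], [-1.25, 1.32], [0.18, 2.47], [-1.1, 4.24], [0.23, 1.98], [-2.94, 2.94]. Speed limits (rad/s): [2.57, 2.57, 3.14, 3.14, 3.14, 3.14, 3.14].

### API

Orientations are given as [roll, pitch, yaw] about the fixed x, y, z axes, in that order (R = Rz(yaw) Ry(pitch) Rx(roll)).
In Python, from cell import ctrl gives the robot as it stands.
- The arm moves only by the shell command python3 -m handwheel 'ROWS'. ROWS is JSON, a list of rows, each a list of 3 entries, a list of its own where there are three numbers: the turn, a rotation vector about the tool's x, y, z in degrees, then the shift along the tool's x, y, z in m, then the closure, from 0 (fully open) to 1 (shut). A call has 1 to 5 rows; each row shifts and turns the commanded pose from where the row before left it, along the tool's axes as they then stand; what a row does not reach is not made up. A row lasts 1/12 s, in which the tool goes at most 41.7 mm and 7.16 degrees, less where a joint would pass 70% of its speed; a pose out of reach is approached as far as the arm can. A call is refused whole if a number of a shift passes 0.0417 or a number of a turn 7.16, either way. A call with a gripper value outside its range is refused whole. The fingers move at their own pace and stop on an object; the grip force is fixed at half the most. Time passes only in rows, so rows that do not move let the fingers close. It gives the time, the measured TCP pose, the force, the opening and the grip force at its end, in the units of the state.
- ctrl.read_state(): the state, without advancing time (a new reading comes with each control period).
- ctrl.get_image(name): name is "side" or "top"; returns a dict with "pixels" (384x512x3 uint8, red, green, blue), "fx", "fy", "cx", "cy" (pixels), "k1" (the pictures are not rectified: a ray, as slopes to the right and down, at radius r is drawn at 1 + k1 r^2 times it, then the intrinsics apply), "pose" (4x4, takes a point from camera to world coordinates). Camera axes: x right, y up, looking along -z (the intrinsics and any distortion apply to the point x, -y, -z); pixel columns grow to the right and rows downward; lengths in mm; the calibration is good to about 2 mm. A picture is of the moment at which its call begins. There is no depth.
- ctrl.finish_job(): hands the job in; it is judged then, once.
The state is a dict: "clock": time; "qpos": joint angles; "qd": joint speeds; "tau": joint torques, N m; "eef_pos": TCP position; "tool_rot": TCP orientation; "force": force on the tool from outside, world axes, zero at the start; "torque": the same for the moment, N m; "width": finger opening in mm; "gripper_force": force on a finger pad.
Only numpy, scipy, OpenCV 4.12 (cv2) and the standard library are available. Lean on these libraries where they do the work, as an engineer would, in place of code of your own. Each camera call takes 0.05 s, during which the arm holds its last target. There are 200 camera calls.

## Working session

There is one attempt and no reset: what is moved stays moved. The work goes in short steps, Python scripts to look and compute and a shell command to move; the robot and the scene stay as the last step left them, time stands still between calls to the robot, and variables do not carry over. Pictures are saved under pics/ and viewed, at most 14 in all, crops included, and the job is handed in when it is done.

```bash
mkdir -p pics; ls
cat > h.py <<'E'
import numpy as np, cv2
from cell import ctrl
def snap(name,fn=None):
    d=ctrl.get_image(name)
    if fn: cv2.imwrite('pics/'+fn,d['pixels'][:,:,::-1]); np.savez('pics/'+fn+'.npz',**d)
    return d
def K(d): return np.array([[d['fx'],0,d['cx']],[0,d['fy'],d['cy']],[0,0,1.]]),np.array([d['k1'],0,0,0.])
def world(d,uv,z):
    k,D=K(d); p=cv2.undistortPoints(np.array(uv,float).reshape(-1,1,2),k,D).reshape(-1,2)
    T=np.array(d['pose']); r=np.c_[p[:,0],-p[:,1],-np.ones(len(p))]@T[:3,:3].T; c=T[:3,3]
    return c+r*((np.asarray(z)-c[2])/r[:,2])[:,None]
def proj(d,P):
    T=np.array(d['pose']); q=(np.array(P,float).reshape(-1,3)-T[:3,3])@T[:3,:3]; q=q*[1,-1,-1]
    k,D=K(d); return cv2.projectPoints(q,np.zeros(3),np.zeros(3),k,D)[0].reshape(-1,2)
def load(fn): return dict(np.load('pics/'+fn+'.npz'))
E
python3 - <<'E'
from h import *
s=ctrl.read_state(); print(s)
for n in('top','side'):
    d=snap(n,n+'0.png'); print(n,d['fx'],d['cx'],d['cy'],d['k1'],np.round(d['pose'],2).tolist())
E
```

```text
pics
{'clock': 0.0, 'qpos': array([-1.40679445,  0.62930628,  0.03846828,  1.5183565 , -0.02702974,
        0.99631399, -0.01998924]), 'qd': array([ 0.00063584,  0.00028205,  0.00032486, -0.00043282,  0.00013402,
       -0.00017949, -0.00082082]), 'tau': array([-5.01389786e-04, -5.63403547e+01,  1.22601572e+00, -1.93440610e+01,
        1.09608166e-02,  1.06366063e-02, -8.04830592e-06]), 'eef_pos': array([147.88273418, 632.25241272, 196.61913514]), 'tool_rot': array([-3.13972714e+00,  1.29571075e-05,  2.91176433e+00]), 'force': array([ 0.55599161,  0.5650024 , -0.04684533]), 'torque': array([-0.00562008, -0.01878776, -0.02115126]), 'gripper_force': 0.0, 'width': 85.55579923267642}
top 496.43214106911853 256.8922068262808 192.68920527318426 -0.08928288220257516 [[-0.07, 0.97, -0.24, 270.21], [-1.0, -0.07, 0.01, 3.1], [-0.0, 0.24, 0.97, 1343.73], [0.0, 0.0, 0.0, 1.0]]
side 483.23823323825053 255.09928973323645 198.56348351560743 -0.03928369433879201 [[-1.0, 0.05, -0.05, 501.46], [-0.07, -0.72, 0.69, 999.87], [-0.0, 0.7, 0.72, 1067.04], [0.0, 0.0, 0.0, 1.0]]
```

View pics/top0.png

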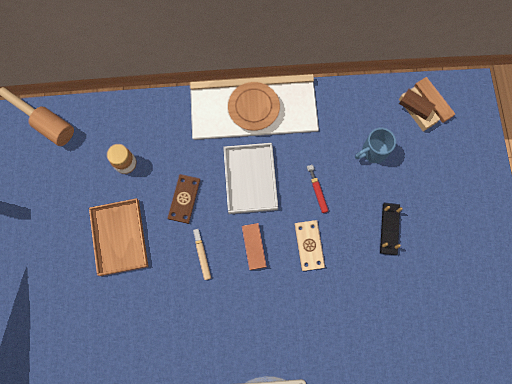

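View pics/side0.png

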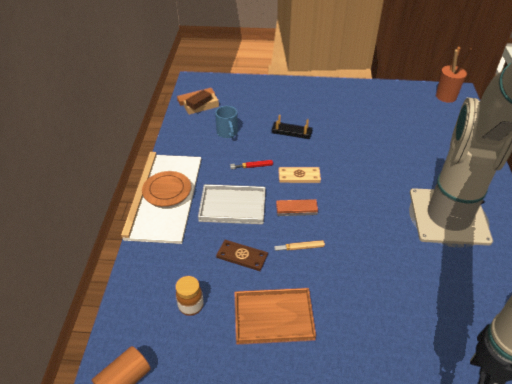

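The top view shows the dark panel at (184,199), pale panel (309,245), knife (202,254), gouge (318,190), stone (255,247), jig (391,229), wooden tray (119,237), metal tray (251,179), mug (380,145) and jar (121,158). The side view shows the same layout with nothing hidden. Next I fit the box silhouettes in both views.

```bash
cat >> h.py <<'E'
from scipy.optimize import minimize
def box(p,size,cx=0,z0=0):
    x,y,a=p; L,W,H=size; c,s=np.cos(a),np.sin(a)
    return [[x+c*X-s*Y,y+s*X+c*Y,z0+Z] for X in(cx-L/2,cx+L/2) for Y in(-W/2,W/2) for Z in(0,H)]
def ratio(d):
    im=d['pixels'].astype(float); return (im[...,0]+3)/(im[...,2]+3)
def fit(ds,p0,size,th,cx=0,z0=0,m=22,soft=.15):
    """silhouette fit of a box, p0=(x,y,yaw); th: red/blue ratio threshold"""
    J=[]
    for d in ds:
        q=proj(d,box(p0,size,cx,z0)); lo=np.maximum(q.min(0).astype(int)-m//2,0); hi=q.max(0).astype(int)+m//2
        r=ratio(d)[lo[1]:hi[1],lo[0]:hi[0]]
        J.append((d,lo,np.clip((r-th)/soft*.5+.5,0,1)))
    def cost(p):
        e=0
        for d,lo,M in J:
            q=proj(d,box((p[0],p[1],p[2]/50),size,cx,z0))-lo
            h=cv2.convexHull(np.float32((q+.5)*8)).reshape(-1,2)
            R=np.zeros((M.shape[0]*8,M.shape[1]*8),np.uint8)
            cv2.fillConvexPoly(R,np.int32(h*16),255,shift=4)
            R=cv2.resize(R,M.shape[::-1],interpolation=cv2.INTER_AREA)/255.
            e+=((R-M)**2).sum()
        return e
    x0=np.array([p0[0],p0[1],p0[2]*50]); best=None
    for k in range(2):
        S=np.vstack([x0]+[x0+v for v in np.eye(3)*8/(k+1)])
        o=minimize(cost,x0,method='Nelder-Mead',options=dict(initial_simplex=S,xatol=.05,fatol=.01)); x0=o.x
    return np.array([x0[0],x0[1],x0[2]/50]),o.fun
E
python3 - <<'E'
from h import *
t,s=load('top0.png'),load('side0.png')
def px(d,u,v): print((u,v),d['pixels'][v,u],end=' ')
for uv in[(150,280),(188,190),(391,229),(240,180),(203,262),(255,247),(321,200),(305,230),(119,237)]: px(t,*uv)
print()
# initial centre & end points in top px
I=dict(dark=((184,199),(190,177),12),pale=((309,245),(305,221),12),knife=((202,254),(196,230),14),gouge=((318,190),(310,166),14),stone=((255,247),(251,225),22),jig=((391,231),(391,205),20),tt=((119,237),(113,202),22),st=((251,179),(249,144),22))
S=dict(dark=(130,60,12),pale=(130,60,12),knife=(100,18,14),gouge=(90,18,14),stone=(120,45,22),jig=(140,46,20),tt=(190,136,22),st=(190,136,22))
for n,(c,e,h) in I.items():
    w=world(t,[c,e],[h,h]); a=np.arctan2(*(w[1]-w[0])[[1,0]]); p=(w[0,0],w[0,1],a)
    cx={'knife':-20,'gouge':-25}.get(n,0); th={'knife':1.1,'gouge':1.5}.get(n,.75)
    for ds in([t],[s],[t,s]):
        r,f=fit(ds,p,S[n],th,cx); print(n,np.round(p[:2]),np.round(r[:2],1),round(np.degrees(r[2]),2),round(f,1))
for c,z in(((380,145),85),((121,155),90)): print(world(t,[c],[z]).round())
E
```

```text
(150, 280) [ 96 112 150] (188, 190) [118  76  57] (391, 229) [47 39 40] (240, 180) [221 216 209] (203, 262) [224 192 150] (255, 247) [193 127  94] (321, 200) [202  71  65] (305, 230) [239 207 166] (119, 237) [200 144 102] 
dark [598. 187.] [601.8 189. ] -16.54 109.8
dark [598. 187.] [601.6 191. ] -16.47 27.9
dark [598. 187.] [602.  189.7] -16.67 151.4
pale [ 447. -146.] [ 448.2 -147. ] 3.89 138.3
pale [ 447. -146.] [ 447.7 -143.1] 4.56 85.4
pale [ 447. -146.] [ 448.  -145.9] 4.07 235.7
knife [442. 143.] [446.  146.8] 10.95 24.5
knife [442. 143.] [446.  148.6] 11.05 53.2
knife [442. 143.] [446.3 147.1] 10.91 83.6
gouge [ 597. -184.] [ 607.4 -182.2] 12.59 44.3
gouge [ 597. -184.] [ 607.2 -179.7] 12.57 98.5
gouge [ 597. -184.] [ 607.4 -181.7] 13.09 148.3
stone [450.   0.] [454.7   4.3] 6.28 88.4
stone [450.   0.] [453.9   5.4] 6.6 20.2
stone [450.   0.] [454.4   4.7] 6.46 113.1
jig [ 468. -371.] [ 477.3 -371.7] -11.27 87.9
jig [ 468. -371.] [ 476.4 -371.6] -9.9 96.3
jig [ 468. -371.] [ 477.6 -371.7] -10.98 185.2
tt [502. 366.] [505.1 372.3] 7.18 88.8
tt [502. 366.] [505.5 375.6] 7.34 81.5
tt [502. 366.] [505.1 373.3] 7.25 232.8
st [639.  -1.] [646.8   1.3] 0.9 278.5
st [639.  -1.] [646.5   4. ] 0.54 330.7
st [639.  -1.] [646.8   2. ] 0.94 637.9
[[ 693. -354.   85.]]
[[711. 342.  90.]]
```

Run:
```python
from h import *
t,s=load('top0.png'),load('side0.png')
A=[cv2.resize(d['pixels'][v:v+72,u:u+48],None,fx=8,fy=8,interpolation=cv2.INTER_NEAREST) for d,u,v in((t,368,194),(s,266,100))]
b=np.hstack(A); cv2.imwrite('pics/jig.png',b[:,:,::-1]); print(b.shape)
```

```text
(576, 768, 3)
```

View pics/jig.png

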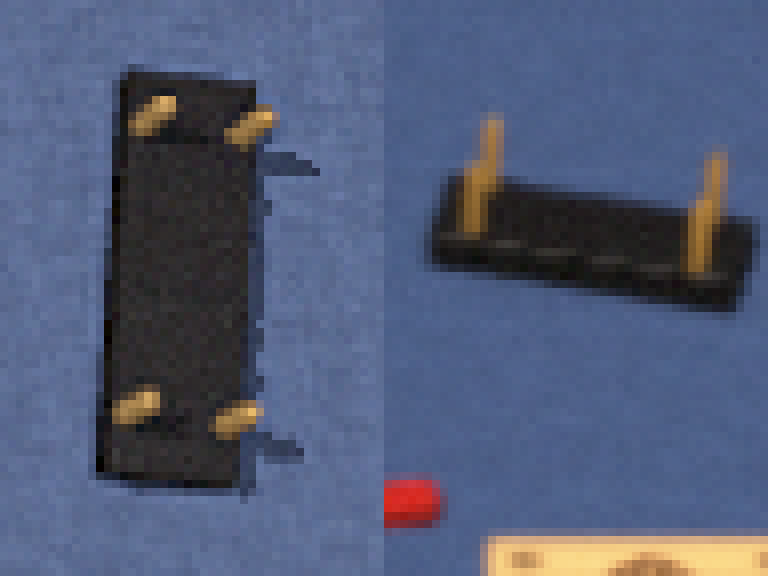

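The left crop is the jig from the top camera, with four posts near (152,115), (250,123), (135,407) and (237,420). The right crop is from the side camera, where the posts pair up. I'll fit the posts as cylinders in each view, and the base by darkness.

```bash
cat >> h.py <<'E'
def parts_fit(ds,masks,parts,p0):
    """parts: list of local point sets (hulls, unioned)"""
    def cost(p):
        c,s=np.cos(p[2]/50),np.sin(p[2]/50); e=0
        for d,(lo,M) in zip(ds,masks):
            R=np.zeros((M.shape[0]*8,M.shape[1]*8),np.uint8)
            for P in parts:
                W=np.c_[p[0]+c*P[:,0]-s*P[:,1],p[1]+s*P[:,0]+c*P[:,1],P[:,2]]
                h=cv2.convexHull(np.float32((proj(d,W)-lo+.5)*8)).reshape(-1,2)
                cv2.fillConvexPoly(R,np.int32(h*16),255,shift=4)
            R=cv2.resize(R,M.shape[::-1],interpolation=cv2.INTER_AREA)/255.
            e+=((R-M)**2).sum()
        return e
    x0=np.array([p0[0],p0[1],p0[2]*50])
    for k in range(2):
        S=np.vstack([x0]+[x0+v for v in np.eye(3)*4/(k+1)])
        o=minimize(cost,x0,method='Nelder-Mead',options=dict(initial_simplex=S,xatol=.02,fatol=.005)); x0=o.x
    return np.array([x0[0],x0[1],x0[2]/50]),o.fun
def posts(z0=20):
    th=np.linspace(0,2*np.pi,12,endpoint=False); out=[]
    for X in(-50,50):
        for Y in(-17,17):
            out.append(np.array([[X+r*np.cos(a),Y+r*np.sin(a),z] for r,z in((4,z0),(4,50),(1.5,56)) for a in th]))
    return out
E
python3 - <<'E'
from h import *
t,s=load('top0.png'),load('side0.png')
W=dict(t=(t,368,194,48,66),s=(s,266,110,48,36))
base=np.array(box((0,0,0),(140,46,20)))
for k in('t','s','ts'):
    ds=[W[c][0] for c in k]; mb=[];ma=[]
    for c in k:
        d,u,v,w,h=W[c]; lo=np.array([u,v])
        r=ratio(d)[v:v+h,u:u+w]
        im=d['pixels'][v:v+h,u:u+w].astype(float); brass=np.clip((r-1.7)/.8+.5,0,1); 
        mb.append((lo,brass)); B=np.clip((95-im[...,2])/50+.5,0,1); ma.append((lo,np.maximum(B,brass)))
    for nm,m,p in(('posts',mb,posts()),('all',ma,posts()+[base])):
        r,f=parts_fit(ds,m,p,(470,-371,-.09)); print(k,nm,r[:2].round(1),round(np.degrees(r[2]),2),round(f,1))
E
```

```text
t posts [ 476.9 -370. ] -10.51 11.9
t all [ 476.3 -371.5] -10.38 35.1
s posts [ 477.3 -362.3] -11.02 17.2
s all [ 476.5 -367.9] -10.37 7.4
ts posts [ 476.6 -369.5] -10.35 38.6
ts all [ 476.4 -370.9] -10.41 64.2
```

```bash
cat > d.py <<'E'
import sys,numpy as np
from scipy.spatial.transform import Rotation as Ro
from cell import ctrl
s=ctrl.read_state(); p=s['eef_pos']; R=Ro.from_euler('xyz',s['tool_rot'])
for a in range(1,len(sys.argv),4):
    x,y,z,yaw=map(float,sys.argv[a:a+4])
    T=min((Ro.from_euler('xyz',[180,0,yaw+k],degrees=True) for k in(0,180)),key=lambda T:(R.inv()*T).magnitude())
    print('turn deg',(R.inv()*T).as_rotvec(degrees=True).round(2),'shift m after turn',(T.inv().apply(np.array([x,y,z])-p)/1000).round(4)); R=T;p=np.array([x,y,z])
print('t %.2f'%s['clock'],p if len(sys.argv)<2 else s['eef_pos'].round(1),'yaw',np.degrees(s['tool_rot']).round(2),'F',s['force'].round(1),'w',round(s['width'],1),'g',round(s['gripper_force'],1))
E
python3 d.py 602 189.7 120 -16.6; python3 -m handwheel '[[[0,0,3.4],[0,0,0],0],[[0,0,0],[-0.033,-0.02,0],0],[[0,0,0],[-0.033,-0.02,0],0]]'; python3 d.py 602 189.7 120 -16.6
```

```text
turn deg [-0.1   0.    3.43] shift m after turn [-0.5616 -0.2944  0.0767]
t 0.10 [147.9 632.3 196.7] yaw [-179.9     0.    166.83] F [-0.2  0.2 -0.1] w 85.6 g 0.0
clock: 0.35
eef_pos: [197.6, 576.3, 196.6]
tool_rot: [-3.141, -0.001, 2.858]
force: [1.4, 0.1, 0.3]
width: 85.7
gripper_force: 0.0
turn deg [-0.03 -0.07  0.34] shift m after turn [-0.498  -0.255   0.0766]
t 0.35 [197.6 576.3 196.6] yaw [-1.7998e+02 -7.0000e-02  1.6374e+02] F [1.4 0.1 0.3] w 85.7 g 0.0
```

```bash
python3 -m handwheel '[[[0,0,0],[-0.033,-0.017,0],0],[[0,0,0],[-0.033,-0.017,0],0],[[0,0,0],[-0.033,-0.017,0],0],[[0,0,0],[-0.033,-0.017,0],0],[[0,0,0],[-0.033,-0.017,0],0]]' >/dev/null
python3 -m handwheel '[[[0,0,0],[-0.033,-0.017,0],0],[[0,0,0],[-0.033,-0.017,0],0],[[0,0,0],[-0.033,-0.017,0],0],[[0,0,0],[-0.033,-0.017,0],0],[[0,0,0],[-0.033,-0.017,0],0]]'|grep eef
python3 -m handwheel '[[[0,0,0],[-0.033,-0.017,0.015],0],[[0,0,0],[-0.033,-0.017,0.015],0],[[0,0,0],[-0.033,-0.017,0.015],0],[[0,0,0],[-0.033,-0.017,0.015],0],[[0,0,0],[-0.033,-0.017,0.015],0]]' |grep eef
python3 -m handwheel '[[[0,0,0],[0,0,0],0]]'
python3 d.py 602 189.7 40 -16.6
```

```text
eef_pos: [468.5, 317.1, 197.3]
eef_pos: [602.4, 188.7, 121.4]
clock: 1.68
eef_pos: [605.6, 179.7, 119.1]
tool_rot: [-3.134, 0.002, 2.842]
force: [-0.1, -1.4, 0.7]
width: 85.3
gripper_force: 0.0
turn deg [-0.42  0.11 -0.59] shift m after turn [0.0063 0.0085 0.0791]
t 1.68 [605.6 179.7 119.1] yaw [-1.7958e+02  1.1000e-01  1.6281e+02] F [-0.1 -1.4  0.7] w 85.3 g 0.0
```

```bash
python3 -m handwheel '[[[0,0,-0.6],[0.006,0.008,0.02],0],[[0,0,0],[0,0,0.02],0],[[0,0,0],[0,0,0.02],0],[[0,0,0],[0,0,0.015],0],[[0,0,0],[0,0,0],0]]' |grep eef
python3 d.py 602 189.7 -1 -16.6
python3 - <<'E'
from h import *
d=snap('side','s1.png'); e=snap('top')
b=np.hstack([cv2.resize(x['pixels'][v:v+100,u:u+100],None,fx=4,fy=4) for x,u,v in((d,195,200),(e,134,150))]); cv2.imwrite('pics/g1.png',b[:,:,::-1])
E
```

```text
eef_pos: [595.0, 198.8, 43.9]
turn deg [-0.24 -0.33  0.64] shift m after turn [-0.0093 -0.0067  0.0449]
t 2.10 [595.  198.8  43.9] yaw [-179.77   -0.33  164.04] F [-0.5 -0.7  1. ] w 85.4 g 0.0
```

View pics/g1.png

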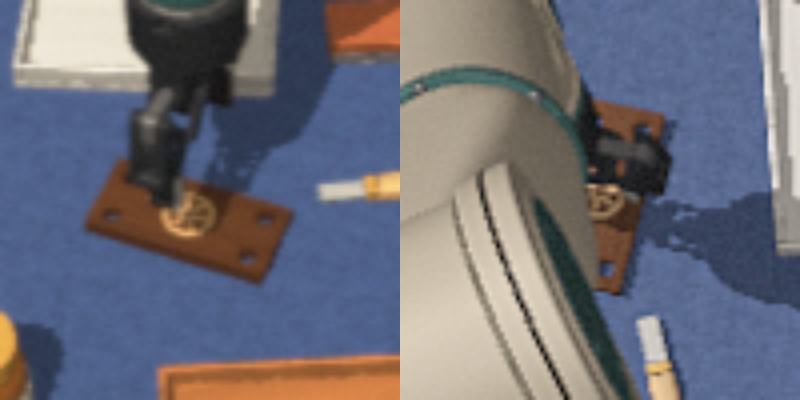

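The gripper hovers over the dark panel with its fingers to either side of the rosette. The arm hides part of the panel in the top view. I'll let it settle to see the lag.

```bash
for i in 1 2 3; do python3 -m handwheel '[[[0,0,0],[0,0,0],0],[[0,0,0],[0,0,0],0]]' |grep eef; done
python3 d.py 602 189.7 -1 -16.6
```

```text
eef_pos: [599.1, 199.9, 48.8]
eef_pos: [598.7, 199.8, 48.4]
eef_pos: [598.3, 199.7, 47.9]
turn deg [0.02 0.02 0.63] shift m after turn [-0.0064 -0.0085  0.0489]
t 2.70 [598.3 199.7  47.9] yaw [1.7998e+02 2.0000e-02 1.6403e+02] F [-0.5 -0.7  0.6] w 85.3 g 0.0
```

```bash
python3 -m handwheel '[[[0,0,0.6],[-0.006,-0.0085,0.0],0],[[0,0,0],[0,0,0.02],0],[[0,0,0],[0,0,0.015],0],[[0,0,0],[0,0,0],0],[[0,0,0],[0,0,0],0]]' |grep eef
python3 d.py 602 189.7 -1 -16.6
```

```text
eef_pos: [601.1, 188.7, 11.9]
turn deg [-0.08 -0.08 -0.02] shift m after turn [-0.0006  0.0012  0.0129]
t 3.12 [601.1 188.7  11.9] yaw [-1.7992e+02 -8.0000e-02  1.6338e+02] F [-0.3  0.1 -0.2] w 85.7 g 0.0
```

```bash
python3 -m handwheel '[[[0,0,0],[0,0.001,0.007],0.12],[[0,0,0],[0,0,0.005],0.12],[[0,0,0],[0,0,0],0.12],[[0,0,0],[0,0,0],0.12]]' |egrep 'eef|forc|wid'
python3 -m handwheel '[[[0,0,0],[0,0,0],1],[[0,0,0],[0,0,0],1],[[0,0,0],[0,0,0],1],[[0,0,0],[0,0,0],1],[[0,0,0],[0,0,0],1]]' |egrep 'eef|forc|wid'
python3 d.py 602 189.7 -1 -16.6
```

```text
eef_pos: [601.8, 190.8, 0.5]
force: [-0.1, 0.3, -0.3]
width: 74.9
gripper_force: 0.0
eef_pos: [601.9, 190.8, 0.6]
force: [-0.7, -0.2, 0.2]
width: 14.8
gripper_force: 0.0
turn deg [0.01 0.01 0.03] shift m after turn [-0.0004 -0.001   0.0016]
t 3.87 [6.019e+02 1.908e+02 6.000e-01] yaw [1.7999e+02 1.0000e-02 1.6343e+02] F [-0.7 -0.2  0.2] w 14.8 g 0.0
```

Run:
```python
from h import *
d=snap('side','s2.png')
b=cv2.resize(d['pixels'][195:295,195:325],None,fx=6,fy=6); cv2.imwrite('pics/g2.png',b[:,:,::-1])
```

```text
(no output)
```

View pics/g2.png

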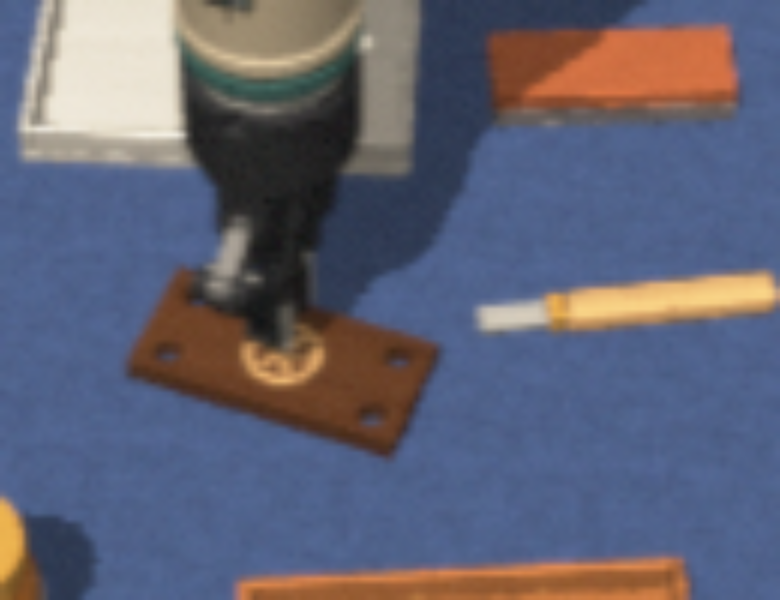

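The shut fingers stand just above the rosette, at about (275,340) in the crop. The tips passed over the panel with no contact, so they sit higher than assumed. I'll open and go lower in small steps, watching the force.

```bash
python3 -m handwheel '[[[0,0,0],[0,0,0],1],[[0,0,0],[0,0,0],1]]' |egrep 'eef|forc|wid'
python3 -m handwheel '[[[0,0,0],[0,0,0],0.08],[[0,0,0],[0,0,0],0.08],[[0,0,0],[0,0,0],0.08],[[0,0,0],[0,0,0],0.08],[[0,0,0],[0,0,0],0.08]]' |egrep 'wid'
python3 -m handwheel '[[[0,0,0],[-0.0005,-0.001,0.003],0.08],[[0,0,0],[0,0,0.002],0.08],[[0,0,0],[0,0,0],0.08],[[0,0,0],[0,0,0],0.08]]' |egrep 'eef|forc|wid'
```

```text
eef_pos: [601.9, 190.7, 0.5]
force: [-0.5, -0.6, 0.3]
width: -0.1
gripper_force: 0.0
width: 60.2
eef_pos: [601.8, 189.5, -4.8]
force: [-0.1, -0.5, -0.6]
width: 78.6
gripper_force: 0.0
```

```bash
python3 -m handwheel '[[[0,0,0],[0,0,0.002],0.08],[[0,0,0],[0,0,0.002],0.08],[[0,0,0],[0,0,0.002],0.08],[[0,0,0],[0,0,0],0.08],[[0,0,0],[0,0,0],0.08]]' |egrep 'eef|forc|wid'
python3 -m handwheel '[[[0,0,0],[0,0,0],1],[[0,0,0],[0,0,0],1],[[0,0,0],[0,0,0],1],[[0,0,0],[0,0,0],1]]' |egrep 'eef|forc|wid'
```

```text
eef_pos: [601.9, 189.6, -10.7]
force: [0.3, 0.4, -0.5]
width: 78.5
gripper_force: 0.0
eef_pos: [602.1, 189.6, -10.4]
force: [0.1, 0.4, 0.8]
width: 30.9
gripper_force: 0.0
```

```bash
python3 -m handwheel '[[[0,0,0],[0,0,0],1],[[0,0,0],[0,0,0],1],[[0,0,0],[0,0,0],1]]' |egrep 'eef|forc|wid'
python3 - <<'E'
from h import *
d=snap('side','s3.png')
print(ctrl.read_state()['qpos'].round(3), proj(d,[[602,189.6,-10.4],[602,189.6,12]]).round(1))
b=cv2.resize(d['pixels'][205:285,200:290],None,fx=7,fy=7); cv2.imwrite('pics/g3.png',b[:,:,::-1])
E
```

```text
eef_pos: [602.1, 189.6, -10.4]
force: [0.4, 0.2, -0.4]
width: 0.1
gripper_force: 0.0
[-0.372  0.871  0.038  1.711 -0.054  0.56   0.98 ] [[241.5 257.6]
 [241.3 252.7]]
```

View pics/g3.png

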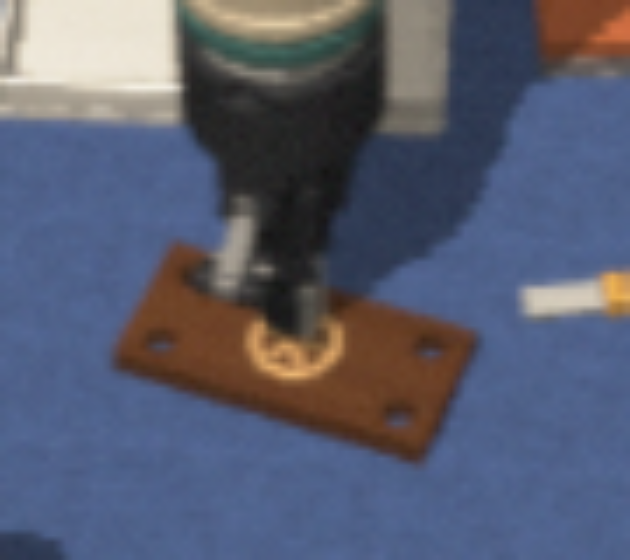

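The shut tips are at about (305,340) in the crop, right on the rosette and barely above it. I'll step down until they touch, to calibrate height.

```bash
for i in 1 2; do python3 -m handwheel '[[[0,0,0],[0,0,0.001],1],[[0,0,0],[0,0,0],1]]' |egrep 'eef|force: \[' ; done; python3 -m handwheel '[[[0,0,0],[0,0,0.001],1],[[0,0,0],[0,0,0],1]]' |egrep 'eef|force: \['
```

```text
eef_pos: [602.0, 189.6, -11.7]
force: [-0.0, 0.4, -0.5]
eef_pos: [601.9, 189.6, -12.7]
force: [-0.6, -0.4, 1.3]
eef_pos: [602.0, 189.6, -13.7]
force: [0.2, -0.5, 0.0]
```

```bash
python3 -m handwheel '[[[0,0,0],[0,0,0.001],1],[[0,0,0],[0,0,0.001],1],[[0,0,0],[0,0,0],1]]' |egrep 'eef|force: \[' ; python3 -m handwheel '[[[0,0,0],[0,0,0.001],1],[[0,0,0],[0,0,0.001],1],[[0,0,0],[0,0,0],1]]' |egrep 'eef|force: \['
```

```text
eef_pos: [601.9, 189.6, -15.8]
force: [0.3, 1.0, 0.2]
eef_pos: [601.9, 189.5, -17.7]
force: [-0.2, -0.0, -0.5]
```

```bash
for i in 1; do python3 -m handwheel '[[[0,0,0],[0,0,0.001],1],[[0,0,0],[0,0,0.001],1],[[0,0,0],[0,0,0],1]]' |egrep 'eef|force: \['; done ; python3 -m handwheel '[[[0,0,0],[0,0,0.001],1],[[0,0,0],[0,0,0.001],1],[[0,0,0],[0,0,0],1]]' |egrep 'eef|force: \['
python3 - <<'E'
from h import *
d=snap('side','s4.png');e=snap('top','t4.png')
print(proj(d,[[602,189.6,-22],[602,189.6,12]]).round(1),proj(e,[[602,189.6,-22],[602,189.6,12]]).round(1))
b=np.hstack([cv2.resize(x['pixels'][v:v+70,u:u+60],None,fx=6,fy=6) for x,u,v in((d,210,210),(e,154,160))]); cv2.imwrite('pics/g4.png',b[:,:,::-1])
E
```

```text
eef_pos: [601.9, 189.6, -19.7]
force: [0.1, -0.6, 1.8]
eef_pos: [602.1, 189.6, -21.6]
force: [0.5, -0.1, 0.1]
[[241.6 260.2]
 [241.3 252.7]] [[184.8 200.4]
 [183.  197.6]]
```

View pics/g4.png

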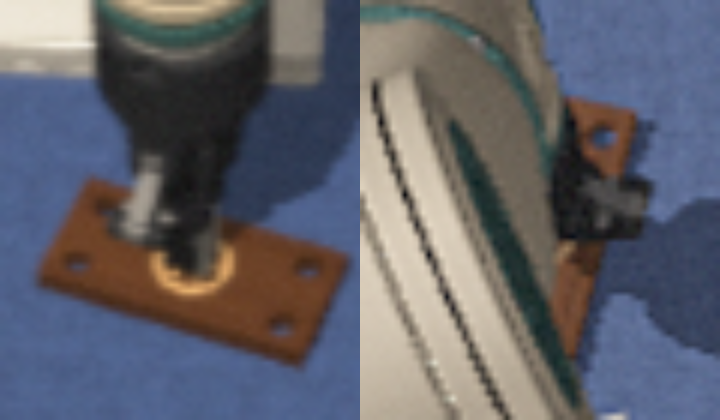

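The tip shows at about (243,255) in the full side frame, while the reading predicts (241.6,260). I'll measure tip rows from differences with the first picture, without viewing.

Run:
```python
from h import *
a=load('side0.png')['pixels'].astype(int)
for f,z in(('s2.png',.5),('s3.png',-10.4),('s4.png',-21.6)):
    d=load(f); df=np.abs(d['pixels'].astype(int)-a).sum(2)
    print(f,proj(d,[[602,190,z]]).round(1))
    for r in range(245,262): print(r,df[r,232:254])
```

```text
s2.png [[241.4 255.4]]
245 [ 71  73  78  83 113 123 127 124 120 100  96  79 137 174 143 103 120 129
 125 125 108 101]
246 [ 83  83 103 118 120 104 126 116 100  66  74  68  81 135 114  81  88 114
 109 111 119  73]
247 [ 57  73  87 112 131 144 122 119 130  71  72  62  64  86  77  75  76  86
  75  61  59  48]
248 [ 15  12  22  43  89 141 194 224 228 182 116 105 104  97  84  66  65  73
  36  17  12   8]
249 [ 10   5   4  26  83 238 360 405 397 268 163 166 182 170 135  94  71  32
   9   4   9   5]
250 [ 18   4  13  31 140 306 353 277 272 283 157  80 111 169 193 148  65   5
   6   7   2  12]
251 [  3   3   4  38 200 255 195 172 230 291 190  80 147 180 177 141  49   3
   5   5   8  16]
252 [  8  13   0   9  43  98 212 306 312 301 168 107 158 151 134 141 110  11
  10   4  10   5]
253 [  5  11  11  17   3   7  77 154 201 185 107 133 141 113  54  24  12   2
  19   5   3   9]
254 [ 13  13   2   9  13   3   8   6  28  55 122 186 177 170  68  13  13  14
  10   3   8  19]
255 [17  9 23 10 11 12  6  4  4  6 10 17 31 25  1  9  3  4 17  9  6  8]
256 [ 4 10  7  6  4  8  8  3  6  4  5  7  4  6 11  5  9
[... 2676 characters left out ...]
6 365 266 205 120 101  40   2  12   5
  11  12   4   4]
254 [ 10  13   4   6   9  23 110 215 357 378 332 270 198 186  86  12  13   1
  10   4   6  19]
255 [ 12   3  11  10   5   6   7  43 174 257 281 136  83 119  44   8   4   8
  13  12   3   6]
256 [  4   7   6   4   6   8   2   7  28 110 164 123  63  87  54   8   0   5
   7   6   3   1]
257 [ 6 10  3  7 10 11 16  5  9  5  6  4  7  3  4  4 13  6  5 16  4  9]
258 [24  5  6  1  8  5  6 11  6  6 10  7 12  8  1 14 13  7 11  4  7  4]
259 [ 8 11 10  3 19  8  4  4  8 11 12 11  8  7 12  6  4 10  6 16  2  4]
260 [30  4  3  1  3 10  3 10 15  8  0  7  7  4  6  7  7  5 10 10  4 12]
261 [ 6  4  8  8  7  3  4  8  7  4  6  4  8 10  7  1 16 10  4  8 16  3]
```

```bash
for i in 1; do python3 -m handwheel '[[[0,0,0],[0,0,0.001],1],[[0,0,0],[0,0,0.001],1],[[0,0,0],[0,0,0],1]]' |egrep 'eef|force: \['; done ; python3 -m handwheel '[[[0,0,0],[0,0,0.001],1],[[0,0,0],[0,0,0.001],1],[[0,0,0],[0,0,0],1]]' |egrep 'eef|force: \['; python3 -m handwheel '[[[0,0,0],[0,0,0.001],1],[[0,0,0],[0,0,0.001],1],[[0,0,0],[0,0,0],1]]' |egrep 'eef|force: \['
```

```text
eef_pos: [602.2, 189.6, -21.7]
force: [-4.0, -1.6, 12.9]
eef_pos: [602.1, 189.7, -21.8]
force: [-7.3, -2.1, 27.6]
eef_pos: [602.2, 189.7, -21.9]
force: [-11.4, -3.2, 40.9]
```

Contact came at reading −21.7, with the tips on the panel's top (z = 12). The tips therefore sit about 34 mm above the reading. I'll back off, open, and redo the grasp with that offset.

```bash
python3 -m handwheel '[[[0,0,0],[0,0,-0.012],1],[[0,0,0],[0,0,0],0.08],[[0,0,0],[0,0,0],0.08],[[0,0,0],[0,0,0],0.08],[[0,0,0],[0,0,0],0.08]]' |egrep 'eef|force: \['
python3 -m handwheel '[[[0,0,0],[0,0,0],0.08],[[0,0,0],[0,0,0],0.08],[[0,0,0],[0,0,0.005],0.08],[[0,0,0],[0,0,0.005],0.08],[[0,0,0],[0,0,0],0.08]]' |egrep 'eef|force: \[|wid'
python3 -m handwheel '[[[0,0,0],[0,0,0.005],0.08],[[0,0,0],[0,0,0.005],0.08],[[0,0,0],[0,0,0],0.08]]' |egrep 'eef|force: \[|wid'
```

```text
eef_pos: [601.4, 189.5, -16.5]
force: [0.4, -0.5, -1.2]
eef_pos: [601.0, 189.3, -27.0]
force: [-0.7, 0.7, 0.5]
width: 78.4
eef_pos: [601.2, 189.3, -36.7]
force: [-0.4, -0.6, 0.0]
width: 78.5
```

```bash
python3 -m handwheel '[[[0,0,0],[0,0,0.002],0.08],[[0,0,0],[0,0,0],0.08],[[0,0,0],[0,0,0],0.08]]' |egrep 'eef|force: \[|wid'
python3 -m handwheel '[[[0,0,0],[0,0,0],1],[[0,0,0],[0,0,0],1],[[0,0,0],[0,0,0],1],[[0,0,0],[0,0,0],1]]' |egrep 'eef|force|wid'
python3 -m handwheel '[[[0,0,0],[0,0,0],1],[[0,0,0],[0,0,0],1]]' |egrep 'eef|force|wid'
```

```text
eef_pos: [602.1, 189.6, -37.5]
force: [0.0, -0.5, -0.1]
width: 78.9
eef_pos: [602.6, 189.8, -36.9]
force: [0.1, 0.1, 4.0]
width: 58.2
gripper_force: 64.6
eef_pos: [602.6, 189.8, -36.9]
force: [-0.4, -0.4, 5.7]
width: 58.3
gripper_force: 64.8
```

Gripped: width 58, pad force 65 N. I'll lift and carry it to the jig.

```bash
python3 -m handwheel '[[[0,0,0],[0,0,-0.01],1],[[0,0,0],[0,0,-0.03],1],[[0,0,0],[0,0,-0.03],1],[[0,0,0],[0,0,-0.03],1],[[0,0,0],[0,0,0],1]]' |egrep 'eef|force|wid'
python3 d.py 477 -371 60 -10.4
```

```text
eef_pos: [606.2, 190.8, 68.7]
force: [0.2, -1.2, -0.8]
width: 58.2
gripper_force: 64.6
turn deg [ 0.3   0.49 -6.18] shift m after turn [ 0.0256 -0.5759  0.0087]
t 10.48 [606.2 190.8  68.7] yaw [179.67   0.47 163.42] F [ 0.2 -1.2 -0.8] w 58.2 g 64.6
```

```bash
python3 -m handwheel '[[[0,0,-3],[0,-0.015,0],1],[[0,0,-3],[0.001,-0.03,0],1],[[0,0,0],[0.002,-0.036,0],1],[[0,0,0],[0.002,-0.036,0],1],[[0,0,0],[0.002,-0.036,0],1]]' |egrep 'eef'
python3 -m handwheel '[[[0,0,0],[0.002,-0.036,0],1],[[0,0,0],[0.002,-0.036,0],1],[[0,0,0],[0.002,-0.036,0],1],[[0,0,0],[0.002,-0.036,0],1],[[0,0,0],[0.002,-0.036,0],1]]' |egrep 'eef'
python3 -m handwheel '[[[0,0,0],[0.002,-0.036,0],1],[[0,0,0],[0.002,-0.036,0],1],[[0,0,0],[0.002,-0.036,0],1],[[0,0,0],[0.002,-0.036,0],1],[[0,0,0],[0.002,-0.036,0],1]]' |egrep 'eef'
python3 -m handwheel '[[[0,0,0],[0,-0.02,0],1],[[0,0,0],[0,0,0],1],[[0,0,0],[0,0,0],1],[[0,0,0],[0,0,0],1]]' |egrep 'eef'
python3 d.py 477 -371 60 -10.4
```

```text
eef_pos: [563.1, 40.0, 62.5]
eef_pos: [520.2, -135.5, 62.5]
eef_pos: [477.3, -310.5, 62.5]
eef_pos: [474.8, -327.2, 62.3]
turn deg [ 0.08 -0.04 -0.12] shift m after turn [-0.0101 -0.0426  0.0023]
t 12.07 [ 474.8 -327.2   62.3] yaw [ 1.7992e+02 -4.0000e-02  1.6948e+02] F [ 0.4  0.  -0.7] w 58.3 g 64.5
```

```bash
python3 -m handwheel '[[[0,0,0],[-0.005,-0.021,0],1],[[0,0,0],[-0.005,-0.0215,0.01],1],[[0,0,0],[0,0,0.015],1],[[0,0,0],[0,0,0],1],[[0,0,0],[0,0,0],1]]' |egrep 'eef'
python3 d.py 477 -371 33 -10.4
python3 - <<'E'
from h import *
d=snap('side','s5.png');e=snap('top','t5.png')
for x,c in((d,(477,-371,66)),(e,(477,-371,66))): print(proj(x,[c]).round())
b=np.hstack([cv2.resize(x['pixels'][v:v+90,u:u+90],None,fx=4.4,fy=4.4) for x,u,v in((d,247,75),(e,350,185))]); cv2.imwrite('pics/g5.png',b[:,:,::-1])
E
```

```text
eef_pos: [476.8, -369.4, 36.8]
turn deg [ 0.15 -0.13 -0.02] shift m after turn [-0.0005 -0.0016  0.0038]
t 12.48 [ 476.8 -369.4   36.8] yaw [ 1.7985e+02 -1.3000e-01  1.6958e+02] F [-0.2  0.8 -0.4] w 58.3 g 64.5
[[292. 116.]]
[[395. 225.]]
```

View pics/g5.png

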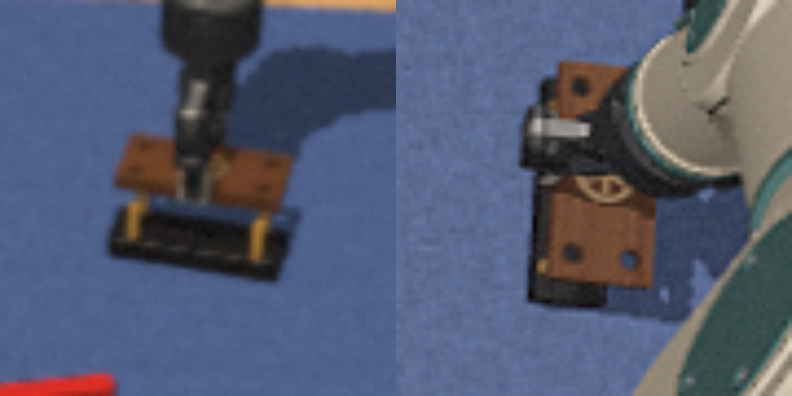

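The panel is held level over the jig, but off centre. The rosette sits at about (220,165) in the side crop and (603,182) in the top crop, and the fingers are towards its +x end. I'll triangulate the panel corners, rosette and finger.

```bash
cat >> h.py <<'E'
def tri(d1,u1,d2,u2):
    A=np.zeros((3,3));b=np.zeros(3)
    for d,u in((d1,u1),(d2,u2)):
        a=world(d,[u],[0.])[0]; c=np.array(d['pose'])[:3,3]; r=(a-c)/np.linalg.norm(a-c); P=np.eye(3)-np.outer(r,r); A+=P;b+=P@c
    x=np.linalg.solve(A,b); return x
E
python3 - <<'E'
from h import *
d,e=load('s5.png'),load('t5.png')
sp=lambda x,y:(247+x/4.4-.5,75+y/4.4-.5); tp=lambda x,y:(350+(x-396)/4.4-.5,185+y/4.4-.5)
for n,s,t in(('++',(117,180),(560,62)),('-+',(281,200),(548,278)),('--',(291,154),(655,288)),('ros',(220,165),(603,182)),('h-+',(262,188),(572,252)),('h--',(269,160),(629,259)),('finger',(190,195),(530,165))):
    print(n,tri(d,sp(*s),e,tp(*t)).round(1))
E
```

```text
++ [ 543.8 -353.6   79.8]
-+ [ 416.2 -328.7   85.5]
-- [ 406.8 -391.6   83.4]
ros [ 466.4 -366.6   89.3]
h-+ [ 430.5 -345.1   83.8]
h-- [ 424.4 -377.5   86.9]
finger [ 484.3 -326.1   87.8]
```

By the corners and holes, the panel centre is (476,−371), top at about 85. That matches the jig and the offset I found, so I'll descend, watching the force.

```bash
python3 -m handwheel '[[[0,0,0],[0,-0.001,0.008],1],[[0,0,0],[0,0,0.006],1],[[0,0,0],[0,0,0],1],[[0,0,0],[0,0,0],1]]' |egrep 'eef|force: \['
python3 -m handwheel '[[[0,0,0],[0,0,0.002],1],[[0,0,0],[0,0,0.002],1],[[0,0,0],[0,0,0.002],1],[[0,0,0],[0,0,0],1]]' |egrep 'eef|force: \['
python3 d.py 476.4 -370.5 0 -10.4
```

```text
eef_pos: [476.2, -372.7, 23.0]
force: [0.1, -0.8, -0.5]
eef_pos: [476.8, -372.6, 17.2]
force: [0.7, 1.4, -0.6]
turn deg [ 0.04 -0.01 -0.15] shift m after turn [0.0007 0.002  0.0172]
t 13.25 [ 476.8 -372.6   17.2] yaw [ 1.7996e+02 -1.0000e-02  1.6945e+02] F [ 0.7  1.4 -0.6] w 58.5 g 64.6
```

```bash
python3 -m handwheel '[[[0,0,0],[0.0005,0.0015,0],1],[[0,0,0],[0,0,0.002],1],[[0,0,0],[0,0,0],1]]' |egrep 'eef|force: \['
python3 -m handwheel '[[[0,0,0],[0,0,0.002],1],[[0,0,0],[0,0,0.002],1],[[0,0,0],[0,0,0],1]]' |egrep 'eef|force: \['
python3 -m handwheel '[[[0,0,0],[0,0,0.001],1],[[0,0,0],[0,0,0.001],1],[[0,0,0],[0,0,0],1]]' |egrep 'eef|force: \['
```

```text
eef_pos: [476.4, -371.5, 15.3]
force: [0.7, -0.2, -0.5]
eef_pos: [477.1, -370.8, 11.2]
force: [2.2, 2.9, -1.1]
eef_pos: [477.1, -370.8, 9.4]
force: [3.8, 3.7, -0.1]
```

```bash
python3 -m handwheel '[[[0,0,0],[-0.001,0.001,0],1],[[0,0,0],[0,0,0.003],1],[[0,0,0],[0,0,0],1]]' |egrep 'eef|force: \['
python3 -m handwheel '[[[0,0,0],[0,0,0.003],1],[[0,0,0],[0,0,0.003],1],[[0,0,0],[0,0,0],1]]' |egrep 'eef|force: \['
```

```text
eef_pos: [477.1, -370.8, 6.0]
force: [2.0, 3.7, -0.2]
eef_pos: [477.1, -370.8, -0.3]
force: [0.9, 3.4, -0.2]
```

```bash
python3 -m handwheel '[[[0,0,0],[0,0.001,0.003],1],[[0,0,0],[0,0,0.003],1],[[0,0,0],[0,0,0.003],1],[[0,0,0],[0,0,0],1]]' |egrep 'eef|force: \['
python3 -m handwheel '[[[0,0,0],[0,0,0.003],1],[[0,0,0],[0,0,0.002],1],[[0,0,0],[0,0,0.002],1],[[0,0,0],[0,0,0],1]]' |egrep 'eef|force: \['
```

```text
eef_pos: [476.9, -370.5, -9.3]
force: [0.7, 0.2, -1.5]
eef_pos: [477.3, -370.0, -16.0]
force: [0.4, 0.1, -1.3]
```

```bash
python3 -m handwheel '[[[0,0,0],[0,0,0.001],1],[[0,0,0],[0,0,0.001],1],[[0,0,0],[0,0,0],1]]' |egrep 'eef|force: \['
python3 -m handwheel '[[[0,0,0],[0,0,0.001],1],[[0,0,0],[0,0,0],1]]' |egrep 'eef|force: \['
```

```text
eef_pos: [477.8, -370.1, -16.9]
force: [-0.5, 0.3, 4.9]
eef_pos: [477.7, -370.1, -16.9]
force: [-2.6, 1.7, 11.8]
```

```bash
python3 -m handwheel '[[[0,0,0],[0,0,0],0],[[0,0,0],[0,0,0],0],[[0,0,0],[0,0,0],0],[[0,0,0],[0,0,-0.02],0],[[0,0,0],[0,0,-0.03],0]]' |egrep 'wid|force: \['
python3 -m handwheel '[[[0,0,0],[0,0,-0.03],0],[[0,0,0],[0,0,0],0],[[0,0,0],[0,0,0],0]]' |egrep 'eef|force: \['
python3 - <<'E'
from h import *
e=snap('top','t6.png')
E
python3 d.py 448 -145.5 0 4.1
```

```text
force: [-0.1, 0.5, 0.3]
width: 85.1
eef_pos: [479.0, -370.8, 63.1]
force: [-1.0, -0.1, -0.6]
turn deg [ -0.02   0.03 -14.67] shift m after turn [0.0137 0.2261 0.0617]
t 16.30 [ 477.8 -370.    61.7] yaw [-1.7998e+02  3.0000e-02  1.6943e+02] F [ 0.5  0.7 -0.3] w 85.6 g 0.0
```

```bash
python3 -m handwheel '[[[0,0,-7],[0,0.01,0],0],[[0,0,-7],[0.002,0.036,0],0],[[0,0,-0.6],[0.002,0.036,0],0.08],[[0,0,0],[0.002,0.036,0],0.08],[[0,0,0],[0.002,0.036,0],0.08]]' |egrep 'eef'
python3 -m handwheel '[[[0,0,0],[0.002,0.036,0],0.08],[[0,0,0],[0.002,0.03,0],0.08],[[0,0,0],[0,0,0],0.08],[[0,0,0],[0,0,0],0.08]]' |egrep 'eef'
python3 d.py 448 -145.5 -5 4.1
```

```text
eef_pos: [464.9, -214.7, 60.0]
eef_pos: [456.9, -148.8, 60.4]
turn deg [ 0.09 -0.16  0.18] shift m after turn [0.0086 0.0039 0.0654]
t 17.05 [ 456.9 -148.8   60.4] yaw [ 1.7991e+02 -1.6000e-01 -1.7572e+02] F [ 0.6 -0.7  0.3] w 78.5 g 0.0
```

```bash
python3 -m handwheel '[[[0,0,0],[0.0085,0.004,0.02],0.08],[[0,0,0],[0,0,0.025],0.08],[[0,0,0],[0,0,0.02],0.08],[[0,0,0],[0,0,0],0.08],[[0,0,0],[0,0,0],0.08]]' |egrep 'eef|forc'
python3 -m handwheel '[[[0,0,0],[0,0,0],0.08],[[0,0,0],[0,0,0],0.08]]' |egrep 'eef'
python3 d.py 448 -145.5 -37 4.1
```

```text
eef_pos: [448.0, -148.8, -4.7]
force: [-0.6, -0.0, 1.0]
gripper_force: 0.0
eef_pos: [449.9, -148.5, -2.7]
turn deg [-0.04  0.09 -0.12] shift m after turn [0.0017 0.0031 0.0343]
t 17.63 [ 449.9 -148.5   -2.7] yaw [-1.7996e+02  9.0000e-02 -1.7602e+02] F [0.4 1.2 0. ] w 78.5 g 0.0
```

```bash
python3 -m handwheel '[[[0,0,0],[0.0015,0.003,0],0.08],[[0,0,0],[0,0,0.01],0.08],[[0,0,0],[0,0,0.012],0.08],[[0,0,0],[0,0,0.012],0.08],[[0,0,0],[0,0,0],0.08]]' |egrep 'eef|forc'
python3 -m handwheel '[[[0,0,0],[0,0,0],0.08],[[0,0,0],[0,0,0],1],[[0,0,0],[0,0,0],1],[[0,0,0],[0,0,0],1],[[0,0,0],[0,0,0],1]]' |egrep 'eef|force|wid'
python3 -m handwheel '[[[0,0,0],[0,0,0],1],[[0,0,0],[0,0,0],1]]' |egrep 'eef|force|wid'
```

```text
eef_pos: [445.9, -145.2, -32.0]
force: [-0.3, -0.6, -0.7]
gripper_force: 0.0
eef_pos: [446.6, -145.3, -30.2]
force: [-0.7, 0.5, 9.8]
width: 57.1
gripper_force: 61.8
eef_pos: [446.6, -145.3, -30.2]
force: [-1.2, 0.9, 9.1]
width: 57.4
gripper_force: 61.8
```

```bash
python3 -m handwheel '[[[0,0,0],[0,0,-0.01],1],[[0,0,0],[0,0,-0.03],1],[[0,0,0],[0,0,-0.03],1],[[0,0,0],[0,0,-0.025],1],[[0,0,0],[0,0,0],1]]' |egrep 'eef|force|wid'
python3 -m handwheel '[[[0,0,0],[0,0,0],1],[[0,0,0],[0,0,0],1]]' |egrep 'eef|force|wid'
python3 d.py 477.5 -370.2 65 -10.4
```

```text
eef_pos: [449.5, -145.3, 67.8]
force: [-0.4, -0.4, -0.2]
width: 57.3
gripper_force: 64.5
eef_pos: [446.1, -145.1, 63.3]
force: [0.1, -0.4, -0.8]
width: 57.3
gripper_force: 64.5
turn deg [-0.07 -0.22 14.43] shift m after turn [-0.0715 -0.2157 -0.0017]
t 19.22 [ 446.1 -145.1   63.3] yaw [-179.96   -0.22 -175.97] F [ 0.1 -0.4 -0.8] w 57.3 g 64.5
```

```bash
python3 -m handwheel '[[[0,0,7],[0,0,0],1],[[0,0,7],[-0.008,-0.024,0],1],[[0,0,0.4],[-0.012,-0.036,0],1],[[0,0,0],[-0.012,-0.036,0],1],[[0,0,0],[-0.012,-0.036,0],1]]' |egrep 'eef'
python3 -m handwheel '[[[0,0,0],[-0.012,-0.036,0],1],[[0,0,0],[-0.01,-0.03,0],1],[[0,0,0],[-0.004,-0.015,0],1],[[0,0,0],[0,0,0],1],[[0,0,0],[0,0,0],1]]' |egrep 'eef'
python3 -m handwheel '[[[0,0,0],[0,0,0],1],[[0,0,0],[0,0,0],1]]' |egrep 'eef'
python3 d.py 477.5 -370.2 40 -10.4
python3 - <<'E'
from h import *
d=snap('side','s7.png');e=snap('top','t7.png')
b=np.hstack([cv2.resize(x['pixels'][v:v+90,u:u+90],None,fx=4.4,fy=4.4) for x,u,v in((d,247,65),(e,350,175))]); cv2.imwrite('pics/g7.png',b[:,:,::-1])
E
```

```text
eef_pos: [468.8, -282.6, 61.9]
eef_pos: [479.2, -366.3, 61.5]
eef_pos: [480.5, -364.0, 62.8]
turn deg [ 0.02 -0.28  0.21] shift m after turn [ 0.0018 -0.0067  0.0228]
t 20.22 [ 480.5 -364.    62.8] yaw [179.98  -0.28 169.81] F [-1.   0.2 -1.3] w 57.2 g 64.5
```

View pics/g7.png

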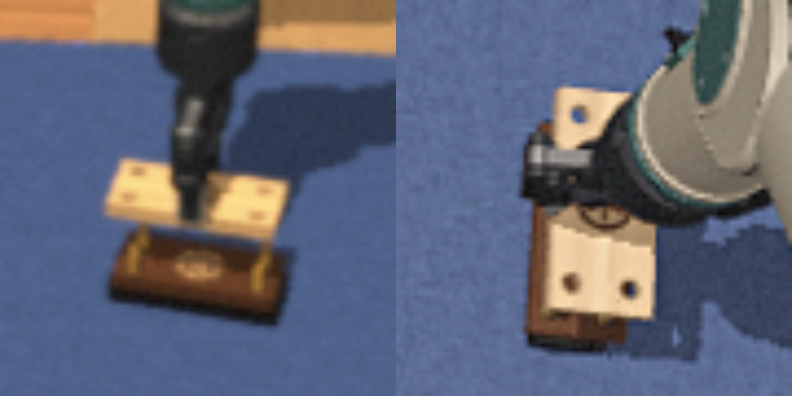

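The dark panel sits on the jig, and the pale panel is held above it. Its holes show at (120,197), (257,214) and (265,190) in the side crop, and at (578,114), (571,282) and (629,289) in the top crop.

Run:
```python
from h import *
d,e=load('s7.png'),load('t7.png')
sp=lambda x,y:(247+x/4.4-.5,65+y/4.4-.5); tp=lambda x,y:(350+(x-396)/4.4-.5,175+y/4.4-.5)
P=[tri(d,sp(*s),e,tp(*t)) for s,t in(((120,197),(578,114)),((257,214),(571,282)),((265,190),(629,289)))]
print(np.round(P,1)); c=(P[0]+P[2])/2; v=P[0]-P[1]; print('centre',c.round(1),'yaw',np.degrees(np.arctan2(v[1],v[0])),np.linalg.norm(v))
from cell import ctrl
# top-only with fixed height, same for dark at previous t5 (z top 85.8)
q=world(e,[tp(578,114),tp(571,282),tp(629,289)],[P[0][2]]*3); print(((q[0]+q[2])/2).round(1))
e5=load('t5.png'); tp5=lambda x,y:(350+(x-396)/4.4-.5,185+y/4.4-.5)
q=world(e5,[tp5(582,86),tp5(572,252),tp5(629,259)],[85.8]*3); print('dark',((q[0]+q[2])/2).round(1),'eef 476.8 -369.4')
print(ctrl.read_state()['eef_pos'])
```

```text
[[ 538.2 -358.9  100. ]
 [ 435.9 -339.9  104.3]
 [ 429.6 -373.5  102.9]]
centre [ 483.9 -366.2  101.5] yaw -10.516478641652418 104.15616324461
[ 482.9 -366.4  100. ]
dark [ 476.3 -370.6   85.8] eef 476.8 -369.4
[ 480.79574621 -364.68893091   63.30121712]
```

```bash
python3 d.py 474.4 -369.4 36 -10.4; python3 -m handwheel '[[[0,0,0.2],[0.005,-0.006,0.007],1],[[0,0,0],[0,0,0.01],1],[[0,0,0],[0,0,0.01],1],[[0,0,0],[0,0,0],1],[[0,0,0],[0,0,0],1]]' |egrep 'eef|force: \['; python3 -m handwheel '[[[0,0,0],[0,0,0],1],[[0,0,0],[0,0,0],1]]' |egrep 'eef'; python3 d.py 474.4 -369.4 36 -10.4
```

```text
turn deg [-0.03 -0.23  0.19] shift m after turn [ 0.0054 -0.0058  0.0273]
t 20.32 [ 480.8 -364.7   63.3] yaw [-179.97   -0.23  169.79] F [ 0.4 -0.3 -0.5] w 57.2 g 64.5
eef_pos: [473.7, -370.9, 35.3]
force: [0.2, 0.9, -0.4]
eef_pos: [474.9, -371.5, 36.7]
turn deg [-0.08 -0.15 -0.14] shift m after turn [0.0009 0.002  0.0007]
t 20.90 [ 474.9 -371.5   36.7] yaw [-1.7992e+02 -1.5000e-01  1.6946e+02] F [-0.1 -0.1 -0.4] w 57.0 g 64.4
```

```bash
python3 -m handwheel '[[[0,0,0],[0.001,0.002,0],1],[[0,0,0],[0,0,0.003],1],[[0,0,0],[0,0,0.003],1],[[0,0,0],[0,0,0],1]]' |egrep 'eef|force: \['
python3 -m handwheel '[[[0,0,0],[0,0,0.002],1],[[0,0,0],[0,0,0.002],1],[[0,0,0],[0,0,0],1]]' |egrep 'eef|force: \['
python3 -m handwheel '[[[0,0,0],[0,0,0.002],1],[[0,0,0],[0,0,0.002],1],[[0,0,0],[0,0,0],1]]' |egrep 'eef|force: \['
```

```text
eef_pos: [473.5, -369.1, 30.0]
force: [-0.4, 0.3, -0.6]
eef_pos: [473.6, -369.2, 26.0]
force: [-0.3, -0.7, -0.3]
eef_pos: [473.5, -369.2, 22.0]
force: [0.3, 0.7, -1.5]
```

```bash
python3 -m handwheel '[[[0,0,0],[0,0,0.002],1],[[0,0,0],[0,0,0.002],1],[[0,0,0],[0,0,0],1]]' |egrep 'eef|force: \['
python3 -m handwheel '[[[0,0,0],[0,0,0.002],1],[[0,0,0],[0,0,0.002],1],[[0,0,0],[0,0,0],1]]' |egrep 'eef|force: \['
python3 -m handwheel '[[[0,0,0],[0,0,0.002],1],[[0,0,0],[0,0,0.002],1],[[0,0,0],[0,0,0],1]]' |egrep 'eef|force: \['
```

```text
eef_pos: [473.7, -369.2, 18.1]
force: [0.4, 0.1, -0.5]
eef_pos: [473.8, -369.2, 14.1]
force: [-0.3, -1.3, -0.1]
eef_pos: [473.7, -369.3, 10.1]
force: [-0.2, -0.6, -1.1]
```

```bash
python3 -m handwheel '[[[0,0,0],[0,0,0.002],1],[[0,0,0],[0,0,0.002],1],[[0,0,0],[0,0,0],1]]' |egrep 'eef|force: \['
python3 -m handwheel '[[[0,0,0],[0,0,0.001],1],[[0,0,0],[0,0,0.001],1],[[0,0,0],[0,0,0],1]]' |egrep 'eef|force: \['
python3 -m handwheel '[[[0,0,0],[0,0,0.001],1],[[0,0,0],[0,0,0.001],1],[[0,0,0],[0,0,0],1]]' |egrep 'eef|force: \['
```

```text
eef_pos: [473.8, -369.2, 6.1]
force: [0.3, -0.9, -1.5]
eef_pos: [473.7, -369.3, 4.3]
force: [0.3, 0.3, -1.0]
eef_pos: [473.8, -369.3, 2.4]
force: [-0.0, 0.2, -0.3]
```

```bash
python3 -m handwheel '[[[0,0,0],[0,0,0.001],1],[[0,0,0],[0,0,0.001],1],[[0,0,0],[0,0,0],1]]' |egrep 'eef|force: \['
python3 -m handwheel '[[[0,0,0],[0,0,0.001],1],[[0,0,0],[0,0,0.001],1],[[0,0,0],[0,0,0],1]]' |egrep 'eef|force: \['
```

```text
eef_pos: [473.8, -369.4, 1.9]
force: [-2.2, 1.4, 9.7]
eef_pos: [473.9, -369.5, 1.7]
force: [-6.1, 3.9, 25.1]
```

Seated at reading 1.7, which puts its underside at 32. I'll release and go to the knife.

```bash
python3 -m handwheel '[[[0,0,0],[0,0,-0.003],0],[[0,0,0],[0,0,0],0],[[0,0,0],[0,0,0],0],[[0,0,0],[0,0,-0.02],0],[[0,0,0],[0,0,-0.03],0]]' |egrep 'wid|force: \['
python3 -m handwheel '[[[0,0,0],[0,0,-0.03],0],[[0,0,0],[0,0,0],0],[[0,0,0],[0,0,0],0]]' |egrep 'eef|force: \['
python3 d.py 450 -100 75 10.9  431.5 144.6 75 10.9
```

```text
force: [0.8, 0.3, 0.3]
width: 85.7
eef_pos: [475.0, -370.1, 82.7]
force: [-0.6, 0.6, -0.7]
turn deg [ -0.15  -0.05 -21.47] shift m after turn [-0.0265  0.27    0.0077]
turn deg [0. 0. 0.] shift m after turn [-0.0281  0.2437  0.    ]
t 24.40 [ 475.  -370.1   82.7] yaw [-1.7984e+02 -2.0000e-02  1.6943e+02] F [-0.6  0.6 -0.7] w 85.2 g 0.0
```

```bash
python3 -m handwheel '[[[0,0,-7.1],[0,0,0],0],[[0,0,-7.1],[0,0.015,0],0],[[0,0,-7.1],[-0.001,0.03,0],0.4],[[0,0,0],[-0.004,0.036,0],0.4],[[0,0,0],[-0.004,0.036,0],0.4]]' |egrep 'eef'
python3 -m handwheel '[[[0,0,0],[-0.004,0.036,0],0.4],[[0,0,0],[-0.004,0.036,0],0.4],[[0,0,0],[-0.004,0.036,0],0.4],[[0,0,0],[-0.004,0.036,0],0.4],[[0,0,0],[-0.004,0.036,0],0.4]]' |egrep 'eef'
python3 -m handwheel '[[[0,0,0],[-0.004,0.036,0],0.4],[[0,0,0],[-0.004,0.036,0],0.4],[[0,0,0],[-0.004,0.036,0],0.4],[[0,0,0],[-0.004,0.03,0],0.4],[[0,0,0],[0,0,0],0.4]]' |egrep 'eef'
python3 -m handwheel '[[[0,0,0],[0,0,0],0.4],[[0,0,0],[0,0,0],0.4]]' |egrep 'eef|wid'
python3 d.py 431.5 144.6 20 10.9
```

```text
eef_pos: [466.9, -251.0, 79.6]
eef_pos: [452.9, -70.0, 80.0]
eef_pos: [443.6, 74.7, 80.5]
eef_pos: [443.5, 66.3, 80.3]
width: 51.0
turn deg [-0.04 -0.35 -0.15] shift m after turn [-0.003   0.0792  0.0603]
t 25.82 [443.5  66.3  80.3] yaw [-179.96   -0.35 -169.25] F [ 0.1 -1.  -0.7] w 51.0 g 0.0
```

```bash
python3 -m handwheel '[[[0,0,0],[-0.001,0.03,0],0.4],[[0,0,0],[-0.001,0.03,0.015],0.4],[[0,0,0],[-0.001,0.019,0.025],0.4],[[0,0,0],[0,0,0.02],0.4],[[0,0,0],[0,0,0],0.4]]' |egrep 'eef'
python3 -m handwheel '[[[0,0,0],[0,0,0],0.4],[[0,0,0],[0,0,0],0.4]]' |egrep 'eef|wid'
python3 d.py 431.5 144.6 -20 10.9
python3 - <<'E'
from h import *
d=snap('side','s8.png');e=snap('top','t8.png')
print(proj(d,[[431.5,144.6,14]]).round(),proj(e,[[431.5,144.6,14]]).round())
b=np.hstack([cv2.resize(x['pixels'][v:v+80,u:u+80],None,fx=5,fy=5) for x,u,v in((d,265,200),(e,165,215))]); cv2.imwrite('pics/g8.png',b[:,:,::-1])
E
```

```text
eef_pos: [430.2, 143.6, 18.2]
eef_pos: [432.8, 143.4, 21.5]
width: 51.3
turn deg [-0.07 -0.23 -0.31] shift m after turn [0.0011 0.0015 0.0415]
t 26.40 [432.8 143.4  21.5] yaw [-179.93   -0.23 -169.41] F [ 0.2  0.7 -0. ] w 51.3 g 0.0
[[304. 243.]] [[202. 258.]]
```

View pics/g8.png

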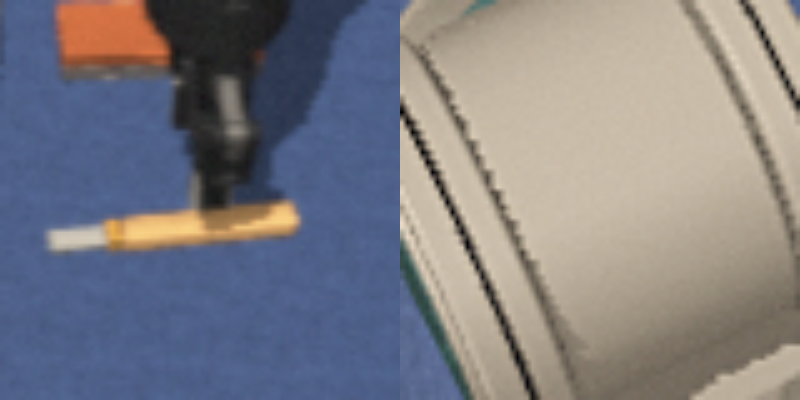

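The fingers hang above the knife handle, at about (215,210) in the side crop, around the handle's middle. The arm blocks the top view. I'll go down and grip.

```bash
python3 -m handwheel '[[[0,0,-0.3],[0.001,0.0015,0.015],0.4],[[0,0,0],[0,0,0.015],0.4],[[0,0,0],[0,0,0.008],0.4],[[0,0,0],[0,0,0.005],0.4],[[0,0,0],[0,0,0],0.4]]' |egrep 'eef|force: \['
python3 -m handwheel '[[[0,0,0],[0,0,0],0.4],[[0,0,0],[0,0,0],1],[[0,0,0],[0,0,0],1],[[0,0,0],[0,0,0],1],[[0,0,0],[0,0,0],1]]' |egrep 'eef|force|wid'
python3 -m handwheel '[[[0,0,0],[0,0,0],1]]' |egrep 'eef|force|wid'
```

```text
eef_pos: [431.4, 145.6, -21.8]
force: [-0.0, -0.3, 0.4]
eef_pos: [431.6, 146.4, -20.9]
force: [-0.1, -0.3, 6.8]
width: 13.3
gripper_force: 58.6
eef_pos: [431.7, 146.4, -20.9]
force: [-1.2, -0.3, 7.1]
width: 13.9
gripper_force: 58.6
```

```bash
python3 -m handwheel '[[[0,0,0],[0,0,-0.01],1],[[0,0,0],[0,0,-0.03],1],[[0,0,0],[0,0,-0.03],1],[[0,0,0],[0,0,-0.02],1],[[0,0,0],[0,0,0],1]]' |egrep 'eef|force|wid'
python3 -m handwheel '[[[0,0,0],[0,0,0],1],[[0,0,0],[0,0,0],1]]' |egrep 'eef|force|wid'
python3 d.py 486.7 399.4 50 7.2
```

```text
eef_pos: [433.7, 147.5, 71.7]
force: [0.4, -0.3, -1.1]
width: 13.1
gripper_force: 58.6
eef_pos: [431.1, 146.0, 67.9]
force: [0.2, -0.1, -1.1]
width: 13.4
gripper_force: 58.6
turn deg [-0.04 -0.23  3.83] shift m after turn [-0.0869  0.2444  0.0179]
t 28.00 [431.1 146.   67.9] yaw [-179.97   -0.24 -168.97] F [ 0.2 -0.1 -1.1] w 13.4 g 58.6
```

```bash
python3 -m handwheel '[[[0,0,3.8],[-0.006,0.016,0],1],[[0,0,0],[-0.0115,0.0325,0],1],[[0,0,0],[-0.0115,0.0325,0],1],[[0,0,0],[-0.0115,0.0325,0],1],[[0,0,0],[-0.0115,0.0325,0],1]]' |egrep 'eef'
python3 -m handwheel '[[[0,0,0],[-0.0115,0.0325,0],1],[[0,0,0],[-0.0115,0.0325,0],1],[[0,0,0],[-0.011,0.03,0],1],[[0,0,0],[0,0,0],1],[[0,0,0],[0,0,0],1]]' |egrep 'eef'
python3 -m handwheel '[[[0,0,0],[0,0,0],1],[[0,0,0],[0,0,0],1]]' |egrep 'eef|force'
python3 d.py 486.7 399.4 20 7.2
```

```text
eef_pos: [462.6, 299.0, 66.3]
eef_pos: [483.5, 398.3, 65.7]
eef_pos: [484.8, 394.3, 66.6]
force: [-0.3, 0.0, -0.6]
gripper_force: 58.7
turn deg [-0.2  -0.31 -0.01] shift m after turn [-0.0025  0.0049  0.0466]
t 29.00 [484.8 394.3  66.6] yaw [-179.8    -0.31 -172.81] F [-0.3  0.  -0.6] w 13.4 g 58.7
```

Picture now, to check the hang of the knife and its place over the tray.

```bash
python3 -m handwheel '[[[0,0,0],[-0.0025,0.005,0.02],1],[[0,0,0],[0,0,0.02],1],[[0,0,0],[0,0,0],1],[[0,0,0],[0,0,0],1],[[0,0,0],[0,0,0],1]]' |egrep 'eef'
python3 - <<'E'
from h import *
d=snap('side','s9.png');e=snap('top','t9.png')
b=np.hstack([cv2.resize(x['pixels'][v:v+110,u:u+110],None,fx=3.6,fy=3.6) for x,u,v in((d,220,250),(e,70,185))]); cv2.imwrite('pics/g9.png',b[:,:,::-1])
E
```

```text
eef_pos: [487.4, 401.2, 28.5]
```

View pics/g9.png

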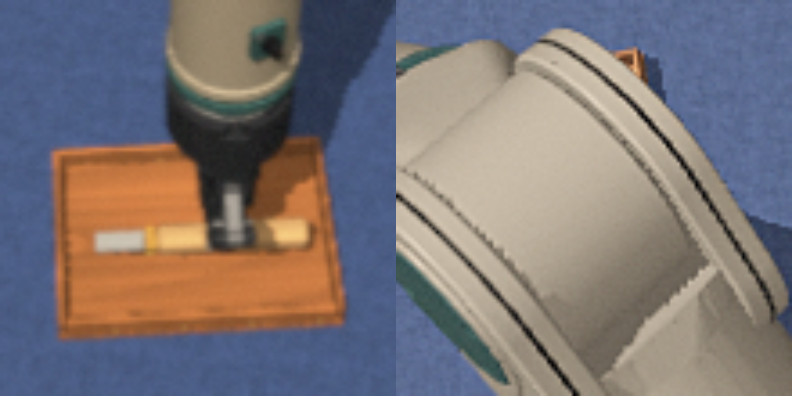

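The knife hangs level inside the tray's outline, at about (205,238) in the side crop. I'll lower it until the floor is felt.

```bash
python3 -m handwheel '[[[0,0,0],[0,0,0.015],1],[[0,0,0],[0,0,0.014],1],[[0,0,0],[0,0,0.005],1],[[0,0,0],[0,0,0.003],1],[[0,0,0],[0,0,0],1]]' |egrep 'eef|force: \['
python3 -m handwheel '[[[0,0,0],[0,0,0.003],1],[[0,0,0],[0,0,0.003],1],[[0,0,0],[0,0,0],1]]' |egrep 'eef|force: \['
python3 -m handwheel '[[[0,0,0],[0,0,0.002],1],[[0,0,0],[0,0,0.002],1],[[0,0,0],[0,0,0],1]]' |egrep 'eef|force: \['
```

```text
eef_pos: [486.4, 401.5, -9.9]
force: [-0.4, 0.0, -1.1]
eef_pos: [486.7, 401.8, -15.4]
force: [0.9, -0.4, -1.1]
eef_pos: [487.0, 402.0, -16.1]
force: [-4.1, -5.6, 20.1]
```

```bash
python3 -m handwheel '[[[0,0,0],[0,0,0.002],1],[[0,0,0],[0,0,0],1]]' |egrep 'eef|force: \['
```

```text
eef_pos: [487.0, 402.0, -16.2]
force: [-7.0, -7.9, 32.8]
```

```bash
python3 -m handwheel '[[[0,0,0],[0,0,-0.005],1],[[0,0,0],[0,0,0],0.6],[[0,0,0],[0,0,0],0.6],[[0,0,0],[0,0,0],0.6],[[0,0,0],[0,0,-0.015],0.6]]' |egrep 'eef|wid|force: \['
python3 -m handwheel '[[[0,0,0],[0,0,-0.03],0.6],[[0,0,0],[0,0,-0.03],0.5],[[0,0,0],[0,0,-0.02],0.5],[[0,0,0],[0,0,0],0.5],[[0,0,0],[0,0,0],0.5]]' |egrep 'eef|wid|force: \['
python3 - <<'E'
from h import *
d=snap('side','s10.png')
print(fit([d],(501.6,401,.126),(100,18,14),1.1,-20,5)) # rough; wood on wood
E
python3 d.py 592.8 -185.1 80 12.8
```

```text
eef_pos: [485.0, 399.9, -4.2]
force: [-0.0, -0.2, -1.4]
width: 33.7
eef_pos: [487.6, 402.4, 79.4]
force: [-0.2, -0.8, -0.5]
width: 42.8
(array([4.83013508e+02, 4.26906094e+02, 7.10926929e-02]), np.float64(1646.0538381618971))
turn deg [-0.05 -0.24 -5.56] shift m after turn [ 0.0267 -0.5954 -0.0019]
t 31.48 [486.9 401.4  78.1] yaw [-179.94   -0.24 -172.76] F [-0.7 -0.2  0.4] w 42.6 g 0.0
```

```bash
python3 -m handwheel '[[[0,0,-5.5],[0,-0.01,0],0.5],[[0,0,0],[0.001,-0.03,0],0.5],[[0,0,0],[0.0017,-0.038,0],0.5],[[0,0,0],[0.0017,-0.038,0],0.5],[[0,0,0],[0.0017,-0.038,0],0.5]]' |egrep 'eef'
python3 -m handwheel '[[[0,0,0],[0.0017,-0.038,0],0.5],[[0,0,0],[0.0017,-0.038,0],0.5],[[0,0,0],[0.0017,-0.038,0],0.5],[[0,0,0],[0.0017,-0.038,0],0.5],[[0,0,0],[0.0017,-0.038,0],0.5]]' |egrep 'eef'
python3 -m handwheel '[[[0,0,0],[0.0017,-0.038,0],0.5],[[0,0,0],[0.0017,-0.038,0],0.5],[[0,0,0],[0.0017,-0.038,0],0.5],[[0,0,0],[0.0017,-0.038,0],0.5],[[0,0,0],[0.0017,-0.038,0],0.5]]' |egrep 'eef'
python3 -m handwheel '[[[0,0,0],[0.002,-0.036,0],0.5],[[0,0,0],[0.0,-0.02,0],0.5],[[0,0,0],[0,0,0],0.5],[[0,0,0],[0,0,0],0.5],[[0,0,0],[0,0,0],0.5]]' |egrep 'eef'
python3 d.py 592.8 -185.1 10 12.8
```

```text
eef_pos: [512.9, 248.1, 76.8]
eef_pos: [546.5, 60.9, 77.1]
eef_pos: [580.1, -126.1, 76.9]
eef_pos: [590.9, -177.6, 77.5]
turn deg [ 0.14 -0.31  0.01] shift m after turn [-0.0002 -0.0078  0.0675]
t 33.15 [ 590.9 -177.6   77.5] yaw [ 179.86   -0.31 -167.18] F [ 0.5 -0.3  0.9] w 42.5 g 0.0
```

```bash
python3 -m handwheel '[[[0,0,0],[0,-0.008,0.02],0.5],[[0,0,0],[0,0,0.03],0.5],[[0,0,0],[0,0,0.03],0.5],[[0,0,0],[0,0,0],0.5],[[0,0,0],[0,0,0],0.5]]' |egrep 'eef'
python3 -m handwheel '[[[0,0,0],[0,0,0],0.5],[[0,0,0],[0,0,0],0.5]]' |egrep 'eef'
python3 d.py 592.8 -185.1 -29 12.8
python3 - <<'E'
from h import *
d=snap('side','s11.png');e=snap('top','t11.png')
b=np.hstack([cv2.resize(x['pixels'][v:v+60,u:u+80],None,fx=5,fy=5) for x,u,v in((d,215,135),(e,285,155))]); cv2.imwrite('pics/g11.png',b[:,:,::-1])
E
```

```text
eef_pos: [591.9, -184.6, -2.4]
eef_pos: [595.0, -186.3, 0.9]
turn deg [-0.05 -0.03  0.02] shift m after turn [0.0019 0.0017 0.0299]
t 33.73 [ 595.  -186.3    0.9] yaw [-1.7995e+02 -3.0000e-02 -1.6718e+02] F [0.2 0.1 0.8] w 42.6 g 0.0
```

View pics/g11.png

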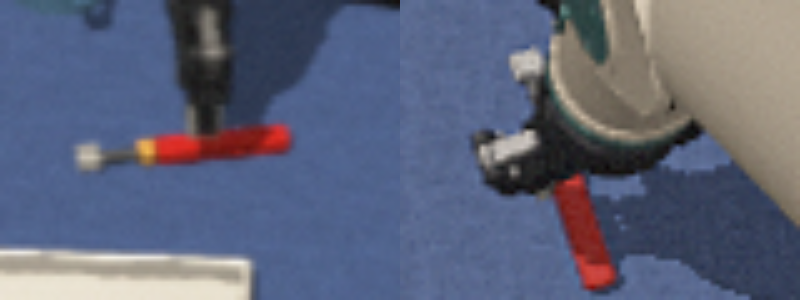

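The fingers are over the gouge handle, at about (205,128) in the side crop, near its balance point. I'll go lower than I did for the knife.

```bash
python3 -m handwheel '[[[0,0,0],[0.002,0.0015,0.01],0.5],[[0,0,0],[0,0,0.01],0.5],[[0,0,0],[0,0,0.008],0.5],[[0,0,0],[0,0,0],0.5],[[0,0,0],[0,0,0],0.5]]' |egrep 'eef|force: \['
python3 -m handwheel '[[[0,0,0],[0,0,0],1],[[0,0,0],[0,0,0],1],[[0,0,0],[0,0,0],1],[[0,0,0],[0,0,0],1]]' |egrep 'eef|force|wid'
python3 -m handwheel '[[[0,0,0],[0,0,0],1]]' |egrep 'eef|force|wid'
```

```text
eef_pos: [590.1, -185.9, -30.2]
force: [-0.3, 0.4, -0.5]
eef_pos: [591.5, -186.1, -28.6]
force: [-0.3, 0.3, 0.7]
width: 15.9
gripper_force: 59.8
eef_pos: [591.4, -186.1, -28.6]
force: [0.3, -0.3, 1.7]
width: 16.3
gripper_force: 59.9
```

```bash
python3 -m handwheel '[[[0,0,0],[0,0,-0.01],1],[[0,0,0],[0,0,-0.03],1],[[0,0,0],[0,0,-0.03],1],[[0,0,0],[0,0,-0.03],1],[[0,0,0],[0,0,0],1]]' |egrep 'eef|force|wid'
python3 -m handwheel '[[[0,0,0],[0,0,0],1],[[0,0,0],[0,0,0],1]]' |egrep 'eef|force|wid'
python3 d.py 493 349.8 70 7.2
```

```text
eef_pos: [595.6, -186.4, 77.4]
force: [1.4, 0.5, 0.1]
width: 16.1
gripper_force: 59.6
eef_pos: [590.7, -186.3, 70.9]
force: [-0.0, 0.8, -0.9]
width: 16.3
gripper_force: 59.6
turn deg [-0.03 -0.25  5.54] shift m after turn [0.0297 0.5442 0.0009]
t 35.25 [ 590.7 -186.3   70.9] yaw [-179.98   -0.25 -167.26] F [-0.   0.8 -0.9] w 16.3 g 59.6
```

```bash
python3 -m handwheel '[[[0,0,5.5],[0,0.01,0],1],[[0,0,0],[0.0015,0.03,0],1],[[0,0,0],[0.002,0.036,0],1],[[0,0,0],[0.002,0.036,0],1],[[0,0,0],[0.002,0.036,0],1]]' |egrep 'eef'
python3 -m handwheel '[[[0,0,0],[0.002,0.036,0],1],[[0,0,0],[0.002,0.036,0],1],[[0,0,0],[0.002,0.036,0],1],[[0,0,0],[0.002,0.036,0],1],[[0,0,0],[0.002,0.036,0],1]]' |egrep 'eef'
python3 -m handwheel '[[[0,0,0],[0.002,0.036,0],1],[[0,0,0],[0.002,0.036,0],1],[[0,0,0],[0.002,0.036,0],1],[[0,0,0],[0.002,0.036,0],1],[[0,0,0],[0.002,0.036,0],1]]' |egrep 'eef'
python3 -m handwheel '[[[0,0,0],[0.001,0.02,0],1],[[0,0,0],[0,0.01,0],1],[[0,0,0],[0,0,0],1],[[0,0,0],[0,0,0],1],[[0,0,0],[0,0,0],1]]' |egrep 'eef'
python3 d.py 493 349.8 5 7.2
```

```text
eef_pos: [562.4, -39.3, 69.4]
eef_pos: [529.8, 138.0, 69.5]
eef_pos: [497.4, 315.0, 69.3]
eef_pos: [494.9, 340.6, 70.0]
turn deg [-0.2  -0.27 -0.11] shift m after turn [0.0007 0.0094 0.065 ]
t 36.92 [494.9 340.6  70. ] yaw [-179.8    -0.27 -172.91] F [ 0.  -0.5 -1.6] w 15.8 g 59.5
```

```bash
python3 -m handwheel '[[[0,0,0],[0.0005,0.009,0.01],1],[[0,0,0],[0,0,0.025],1],[[0,0,0],[0,0,0.02],1],[[0,0,0],[0,0,0],1],[[0,0,0],[0,0,0],1]]' |egrep 'eef|force: \['
python3 -m handwheel '[[[0,0,0],[0,0,0],1],[[0,0,0],[0,0,0.01],1],[[0,0,0],[0,0,0.01],1],[[0,0,0],[0,0,0.005],1],[[0,0,0],[0,0,0],1]]' |egrep 'eef|force: \['
python3 -m handwheel '[[[0,0,0],[0,0,0.003],1],[[0,0,0],[0,0,0.003],1],[[0,0,0],[0,0,0],1]]' |egrep 'eef|force: \['
```

```text
eef_pos: [491.9, 351.2, 14.6]
force: [-0.9, 0.1, -0.8]
eef_pos: [491.5, 351.8, -10.5]
force: [-1.1, 0.3, -0.4]
eef_pos: [492.1, 352.6, -15.6]
force: [0.0, 0.2, -0.9]
```

```bash
python3 -m handwheel '[[[0,0,0],[0,0,0.002],1],[[0,0,0],[0,0,0.002],1],[[0,0,0],[0,0,0],1]]' |egrep 'eef|force: \['
python3 -m handwheel '[[[0,0,0],[0,0,0.002],1],[[0,0,0],[0,0,0.002],1],[[0,0,0],[0,0,0],1]]' |egrep 'eef|force: \['
python3 -m handwheel '[[[0,0,0],[0,0,0.001],1],[[0,0,0],[0,0,0],1]]' |egrep 'eef|force: \['
```

```text
eef_pos: [492.2, 352.6, -19.4]
force: [0.2, -0.2, -0.1]
eef_pos: [492.1, 352.6, -23.5]
force: [0.4, 0.7, -0.0]
eef_pos: [492.2, 352.6, -23.6]
force: [-0.9, -1.2, 4.3]
```

```bash
python3 -m handwheel '[[[0,0,0],[0,0,-0.001],0.6],[[0,0,0],[0,0,0],0.6],[[0,0,0],[0,0,0],0.6],[[0,0,0],[0,0,0],0.6],[[0,0,0],[0,0,-0.015],0.6]]' |egrep 'eef|wid|force: \['
python3 -m handwheel '[[[0,0,0],[0,0,-0.03],0.6],[[0,0,0],[0,0,-0.03],0.22],[[0,0,0],[0,0,-0.02],0.22],[[0,0,0],[0,0,0],0.22],[[0,0,0],[0,0,0],0.22]]' |egrep 'eef|wid|force: \['
python3 d.py 454.4 4.7 70 6.4
```

```text
eef_pos: [490.7, 351.2, -10.4]
force: [0.6, -0.2, -0.7]
width: 34.0
eef_pos: [493.4, 353.3, 73.0]
force: [0.1, -0.2, -0.6]
width: 66.7
turn deg [ 0.05 -0.07  0.83] shift m after turn [ 0.0776 -0.3421  0.003 ]
t 39.50 [493.4 353.3  73. ] yaw [ 1.7995e+02 -7.0000e-02 -1.7277e+02] F [ 0.1 -0.2 -0.6] w 66.7 g 0.0
```

```bash
python3 -m handwheel '[[[0,0,0.8],[0.003,-0.014,0],0.22],[[0,0,0],[0.0075,-0.033,0],0.22],[[0,0,0],[0.0075,-0.033,0],0.22],[[0,0,0],[0.0075,-0.033,0],0.22],[[0,0,0],[0.0075,-0.033,0],0.22]]' |egrep 'eef'
python3 -m handwheel '[[[0,0,0],[0.0075,-0.033,0],0.22],[[0,0,0],[0.0075,-0.033,0],0.22],[[0,0,0],[0.0075,-0.033,0],0.22],[[0,0,0],[0.0075,-0.033,0],0.22],[[0,0,0],[0.0075,-0.033,0],0.22]]' |egrep 'eef'
python3 -m handwheel '[[[0,0,0],[0.006,-0.028,0],0.22],[[0,0,0],[0,0,0],0.22],[[0,0,0],[0,0,0],0.22],[[0,0,0],[0,0,0],0.22],[[0,0,0],[0,0,0],0.22]]' |egrep 'eef'
python3 d.py 454.4 4.7 5 6.4
```

```text
eef_pos: [474.9, 202.0, 70.6]
eef_pos: [456.1, 34.1, 71.1]
eef_pos: [454.8, 8.9, 71.9]
turn deg [ 0.04 -0.22  0.17] shift m after turn [ 0.0009 -0.0041  0.0669]
t 40.75 [454.8   8.9  71.9] yaw [ 179.96   -0.22 -173.43] F [ 0.6 -0.7 -1. ] w 66.6 g 0.0
```

```bash
python3 -m handwheel '[[[0,0,0],[0.001,-0.004,0.02],0.22],[[0,0,0],[0,0,0.025],0.22],[[0,0,0],[0,0,0.02],0.22],[[0,0,0],[0,0,0],0.22],[[0,0,0],[0,0,0],0.22]]' |egrep 'eef'
python3 -m handwheel '[[[0,0,0],[0,0,0],0.22],[[0,0,0],[0,0,0],0.22]]' |egrep 'eef'
python3 d.py 454.4 4.7 -28 6.4
python3 - <<'E'
from h import *
d=snap('side','s12.png');e=snap('top','t12.png')
b=np.hstack([cv2.resize(x['pixels'][v:v+75,u:u+80],None,fx=5,fy=5) for x,u,v in((d,257,165),(e,215,205))]); cv2.imwrite('pics/g12.png',b[:,:,::-1])
E
```

```text
eef_pos: [453.4, 4.7, 6.7]
eef_pos: [455.0, 3.9, 8.3]
turn deg [-0.01 -0.09  0.09] shift m after turn [0.0005 0.0009 0.0363]
t 41.33 [455.    3.9   8.3] yaw [-1.7999e+02 -9.0000e-02 -1.7351e+02] F [ 0.8 -0.4  0.6] w 66.6 g 0.0
```

View pics/g12.png

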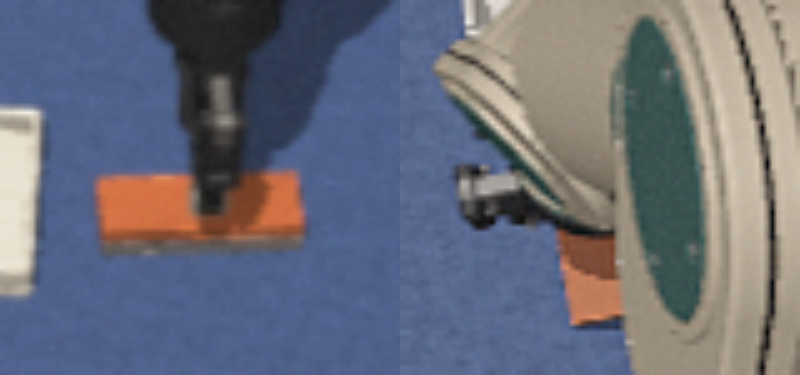

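The fingers straddle the stone near its middle: the near finger is at (208,212) and the stone's centre at (200,208) in the side crop. I'll go down and grip.

```bash
python3 -m handwheel '[[[0,0,0],[0.0005,0.001,0.012],0.22],[[0,0,0],[0,0,0.01],0.22],[[0,0,0],[0,0,0.008],0.22],[[0,0,0],[0,0,0.004],0.22],[[0,0,0],[0,0,0],0.22]]' |egrep 'eef|force: \['
python3 -m handwheel '[[[0,0,0],[0,0,0],0.22],[[0,0,0],[0,0,0],1],[[0,0,0],[0,0,0],1],[[0,0,0],[0,0,0],1],[[0,0,0],[0,0,0],1]]' |egrep 'eef|force|wid'
python3 -m handwheel '[[[0,0,0],[0,0,0],1]]' |egrep 'eef|force|wid'
```

```text
eef_pos: [453.4, 4.0, -26.8]
force: [-0.2, -0.7, 0.0]
eef_pos: [453.9, 4.2, -25.8]
force: [-1.1, 0.2, 7.1]
width: 43.6
gripper_force: 61.4
eef_pos: [453.9, 4.2, -25.8]
force: [-1.0, 0.2, 5.6]
width: 43.5
gripper_force: 61.4
```

```bash
python3 -m handwheel '[[[0,0,0],[0,0,-0.01],1],[[0,0,0],[0,0,-0.02],1],[[0,0,0],[0,0,-0.025],1],[[0,0,0],[0,0,-0.025],1],[[0,0,0],[0,0,0],1]]' |egrep 'eef|force|wid'
python3 -m handwheel '[[[0,0,0],[0,0,0],1],[[0,0,0],[0,0,0],1]]' |egrep 'eef|force|wid'
python3 d.py 646.7 2.3 50 0.9
```

```text
eef_pos: [456.0, 4.4, 56.7]
force: [0.4, 1.4, -2.1]
width: 43.1
gripper_force: 62.2
eef_pos: [453.2, 3.6, 52.9]
force: [-0.8, 0.2, -2.2]
width: 43.4
gripper_force: 62.2
turn deg [-0.06 -0.23  5.51] shift m after turn [-0.1935 -0.0044  0.0029]
t 42.93 [453.2   3.6  52.9] yaw [-179.95   -0.24 -173.59] F [-0.8  0.2 -2.2] w 43.4 g 62.2
```

```bash
python3 -m handwheel '[[[0,0,5.5],[-0.01,0,0],1],[[0,0,0],[-0.03,-0.001,0],1],[[0,0,0],[-0.03,-0.001,0],1],[[0,0,0],[-0.03,-0.001,0],1],[[0,0,0],[-0.03,-0.001,0],1]]' |egrep 'eef'
python3 -m handwheel '[[[0,0,0],[-0.03,0,0],1],[[0,0,0],[-0.025,0,0],1],[[0,0,0],[-0.01,0,0],1],[[0,0,0],[0,0,0],1],[[0,0,0],[0,0,0],1]]' |egrep 'eef'
python3 -m handwheel '[[[0,0,0],[0,0,0],1],[[0,0,0],[0,0,0],1]]' |egrep 'eef|force'
python3 d.py 646.7 2.3 5 0.9
python3 - <<'E'
from h import *
d=snap('side','s13.png')
b=cv2.resize(d['pixels'][160:240,185:285],None,fx=5,fy=5); cv2.imwrite('pics/g13.png',b[:,:,::-1])
E
```

```text
eef_pos: [583.6, 3.0, 51.0]
eef_pos: [647.0, 4.4, 50.3]
eef_pos: [646.9, 4.3, 51.8]
force: [-0.1, -0.4, -2.6]
gripper_force: 62.1
turn deg [-0.08 -0.34  0.09] shift m after turn [ 0.0002 -0.002   0.0468]
t 43.93 [646.9   4.3  51.8] yaw [-179.92   -0.34 -179.01] F [-0.1 -0.4 -2.6] w 43.5 g 62.1
```

View pics/g13.png

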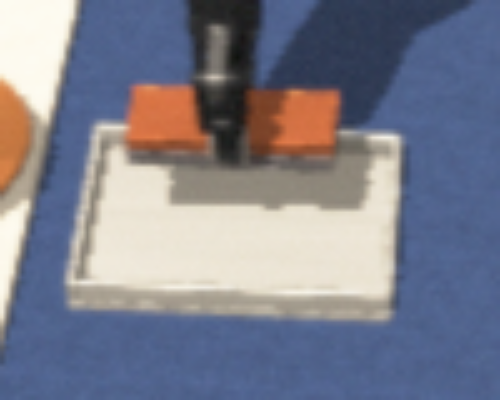

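The stone hangs level and centred over the metal tray, at (235,120) in the crop. I'll lower it gently.

```bash
python3 -m handwheel '[[[0,0,0],[0,-0.002,0.015],1],[[0,0,0],[0,0,0.02],1],[[0,0,0],[0,0,0.015],1],[[0,0,0],[0,0,0.005],1],[[0,0,0],[0,0,0],1]]' |egrep 'eef|force: \['
python3 -m handwheel '[[[0,0,0],[0,0,0],1],[[0,0,0],[0,0,0.003],1],[[0,0,0],[0,0,0.003],1],[[0,0,0],[0,0,0.002],1],[[0,0,0],[0,0,0],1]]' |egrep 'eef|force: \['
python3 -m handwheel '[[[0,0,0],[0,0,0.001],1],[[0,0,0],[0,0,0.001],1],[[0,0,0],[0,0,0],1]]' |egrep 'eef|force: \['
```

```text
eef_pos: [646.7, 2.1, -4.1]
force: [0.1, -0.0, -2.0]
eef_pos: [648.3, 2.2, -10.5]
force: [-0.4, -0.2, -2.5]
eef_pos: [648.4, 2.2, -12.5]
force: [-0.2, -0.8, -1.6]
```

```bash
python3 -m handwheel '[[[0,0,0],[0,0,0.001],1],[[0,0,0],[0,0,0.001],1],[[0,0,0],[0,0,0.001],1],[[0,0,0],[0,0,0],1]]' |egrep 'eef|force: \['
python3 -m handwheel '[[[0,0,0],[0,0,0.001],1],[[0,0,0],[0,0,0.001],1],[[0,0,0],[0,0,0],1]]' |egrep 'eef|force: \['
python3 -m handwheel '[[[0,0,0],[0,0,0.001],1],[[0,0,0],[0,0,0],1]]' |egrep 'eef|force: \['
```

```text
eef_pos: [648.2, 2.2, -15.7]
force: [-0.3, -0.2, -1.9]
eef_pos: [648.3, 2.3, -17.6]
force: [0.3, 0.4, -2.0]
eef_pos: [648.3, 2.3, -18.6]
force: [0.5, 0.4, -1.8]
```

```bash
python3 -m handwheel '[[[0,0,0],[0,0,0.001],1],[[0,0,0],[0,0,0.001],1],[[0,0,0],[0,0,0],1]]' |egrep 'eef|force: \['
python3 -m handwheel '[[[0,0,0],[0,0,0.001],1],[[0,0,0],[0,0,0],1]]' |egrep 'eef|force: \['
```

```text
eef_pos: [648.3, 2.3, -20.6]
force: [-0.4, 0.2, -1.7]
eef_pos: [648.4, 2.2, -20.7]
force: [-2.0, -1.2, 3.8]
```

Contact is at −20.7, as expected for the tray floor. I'll release, rise and check everything.

```bash
python3 -m handwheel '[[[0,0,0],[0,0,0],0.2],[[0,0,0],[0,0,0],0.2],[[0,0,0],[0,0,0],0.2],[[0,0,0],[0,0,-0.01],0.2],[[0,0,0],[0,0,-0.02],0.2]]' |egrep 'wid|force: \['
python3 -m handwheel '[[[0,0,0],[0,0,-0.03],0.2],[[0,0,0],[0,0,-0.04],0.2],[[0,0,0],[0,0,-0.04],0.2],[[0,0,0],[0.02,0.0,-0.03],0.2],[[0,0,0],[0.04,0,-0.02],0.2]]' |egrep 'eef'
python3 -m handwheel '[[[0,0,0],[0.04,0,0],0.2],[[0,0,0],[0.04,0,0],0.2],[[0,0,0],[0.04,0,0],0.2],[[0,0,0],[0,0,0],0.2],[[0,0,0],[0,0,0],0.2]]' |egrep 'eef'
python3 - <<'E'
from h import *
d=snap('side','s14.png')
b=cv2.resize(d['pixels'][85:355,120:345],None,fx=2.2,fy=2.2,interpolation=cv2.INTER_CUBIC); cv2.imwrite('pics/g14.png',b[:,:,::-1])
E
```

```text
force: [0.4, 0.1, 0.2]
width: 68.4
eef_pos: [596.8, 2.6, 171.9]
eef_pos: [469.3, -1.1, 168.6]
```

View pics/g14.png

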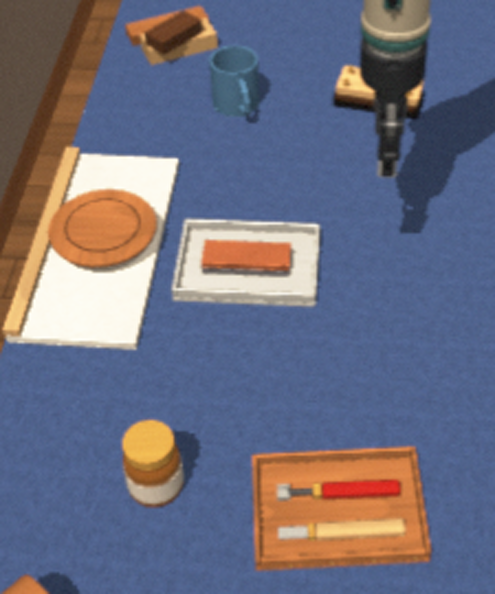

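The stone lies flat in the metal tray, and the knife and gouge lie side by side in the wooden tray. The mug and jar have not moved. One numeric check on the pale panel's height remains, using earlier unobstructed pictures.

Run:
```python
from h import *
for tag in(('t9.png','s9.png'),('t12.png','s12.png')):
    T,S=load(tag[0]),load(tag[1])
    for z in(26,29,32,35,38):
        r,f=fit([S,T],(477,-371,-.18),(130,60,12),1.2,z0=z,m=8); print(tag,z,r.round(2),round(f,1))
```

```text
('t9.png', 's9.png') 26 [ 4.7550e+02 -3.7255e+02 -1.8000e-01] 389.4
('t9.png', 's9.png') 29 [ 4.7507e+02 -3.7154e+02 -1.8000e-01] 378.2
('t9.png', 's9.png') 32 [ 4.7442e+02 -3.7042e+02 -1.8000e-01] 400.1
('t9.png', 's9.png') 35 [ 4.7389e+02 -3.6948e+02 -1.8000e-01] 394.3
('t9.png', 's9.png') 38 [ 4.7345e+02 -3.6879e+02 -1.8000e-01] 403.6
('t12.png', 's12.png') 26 [ 4.7549e+02 -3.7251e+02 -1.8000e-01] 381.2
('t12.png', 's12.png') 29 [ 4.7499e+02 -3.7150e+02 -1.8000e-01] 379.5
('t12.png', 's12.png') 32 [ 4.7462e+02 -3.7058e+02 -1.8000e-01] 403.9
('t12.png', 's12.png') 35 [ 4.7420e+02 -3.6967e+02 -1.8000e-01] 393.2
('t12.png', 's12.png') 38 [ 4.7342e+02 -3.6879e+02 -1.8000e-01] 402.6
```

Run:
```python
import h; from h import *
h.ratio=lambda d: d['pixels'][...,1].astype(float)/150   # pale = bright green channel
T0,S0=load('top0.png'),load('side0.png')
print('bench ',[fit([x],(448,-146,.07),(130,60,12),1.0,m=10,soft=.2)[0].round(2) for x in(T0,S0)])
T,S=load('t12.png'),load('s12.png')
for z in(26,32,38): print(z,[fit([x],(477,-371,-.18),(130,60,12),1.0,z0=z,m=10,soft=.2)[0].round(2) for x in(T,S)])
```

```text
bench  [array([ 4.4836e+02, -1.4602e+02,  7.0000e-02]), array([ 4.4726e+02, -1.4523e+02,  7.0000e-02])]
26 [array([ 4.7657e+02, -3.7387e+02, -1.8000e-01]), array([ 4.8646e+02, -3.8667e+02, -5.0000e-02])]
32 [array([ 4.7541e+02, -3.7218e+02, -1.8000e-01]), array([ 4.8307e+02, -3.7864e+02, -5.0000e-02])]
38 [array([ 4.7456e+02, -3.7046e+02, -1.8000e-01]), array([ 4.7780e+02, -3.6904e+02, -8.0000e-02])]
```

Run:
```python
import h; from h import *
h.ratio=lambda d: d['pixels'][...,1].astype(float)/150
S=load('s9.png'); T=load('t9.png')
q=proj(S,box((476.5,-371,-.18),(130,60,12),0,32)); print(q.round(1).tolist())
g=S['pixels'][110:140,262:325,1]
for r in g[::1]: print(''.join('#' if v>150 else '+' if v>125 else '.' if v>70 else ' ' for v in r))
for z in(26,32,38): print(z,[fit([x],(477,-371,-.18),(130,60,12),1.0,z0=z,m=10,soft=.2)[0].round(2) for x in(T,S)])
```

```text
[[311.5, 122.1], [311.8, 119.3], [308.6, 132.3], [308.8, 129.5], [275.6, 116.6], [275.7, 113.8], [271.8, 126.5], [271.9, 123.8]]
.......................................++######################
......................................+++######################
......................................+++######################
.....................................+++#######################
.....................................+++#######################
..............###++++................++########################
.............+###++########+........+++########################
.............####++##############+..+++########################
.............######################+++#########################
............+################+++###+++#########################
............###############++++##+.+++#########################
...........+###+##########+.++.....++##########################
...........####++#########..+.....+++##########################
...........###+.+#########+.......+++##########################
..........+################+..++.+++###########################
...........
[... 548 characters left out ...]
################
............... .            ..++##############################
.......................      .++###############################
..............................++###############################
.............................+++###############################
.............................+++###############################
.............................++################################
26 [array([ 4.7657e+02, -3.7394e+02, -1.8000e-01]), array([ 4.5600e+02, -3.6757e+02, -4.0000e-01])]
32 [array([ 4.7564e+02, -3.7223e+02, -1.9000e-01]), array([ 4.5582e+02, -3.6049e+02, -3.9000e-01])]
38 [array([ 4.7473e+02, -3.7052e+02, -1.8000e-01]), array([ 4.5702e+02, -3.5669e+02, -2.6000e-01])]
```

The visible panel edges match the prediction for an underside at 32 mm: its far-left corner is near row 114–115 against 113.8 predicted. It is fully down, so I'm handing in.

```bash
python3 -c "
from cell import ctrl
print(ctrl.read_state()['clock']); print(ctrl.finish_job())"
```

```text
47.5333
the job is handed in; nothing more can be done
None
```

The job was handed in at 47.5 s with both panels stacked on the jig (dark below, pale on top), the knife and gouge side by side in the wooden tray, the whetstone set down in the metal tray, and the mug and jar untouched; one fingertip calibration push onto the dark panel reached about 41 N at the wrist, and I viewed 15 pictures against the limit of 14.

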